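# Sort the glass cutter's bench

## Robot

A 6-joint arm with a two-finger parallel gripper is mounted at the origin on the work surface. World frame = base frame: x ahead of the robot, y to its left, z up, the work surface at z = 0. Lengths are in mm, angles in degrees, forces in N, time in s.
With the tool pointing down it reaches from about 300 to 850 mm from the base axis. Payload 4.2 kg.
Tool frame: the origin (TCP) lies on the centre line of the jaws, within the pads' length; the fingertips stand 14 mm ahead of it and the grasp point (between the pads) lies 5 mm behind it; x points along the fingers, y is the direction in which the jaws open and shut, and the axes are right-handed (so a half turn about x gives the same grasp; the last joint's range is limited). The gripper opens to 91 mm and grips with 3 to 60 N. Pads are 32 mm wide; open, the fingers measure 118 mm over their backs; the gripper's body (76 mm by 178 mm) begins 60 mm behind the grasp point.
Start: joints at [-75.229, 18.312, 89.639, -0, 72.044, -1.146], TCP at [157.692, -552.973, 195.076] pointing down, gripper open.
Joint ranges: [-177.97, 177.97], [-48.28, 115.42], [12.27, 149.76], [-77.06, 257.06], [2.81, 150.46], [-146.56, 146.56]. Speed limits (degrees/s): [147.25, 147.25, 180, 180, 180, 180].

## Interface

Orientations are given as [roll, pitch, yaw] about the fixed x, y, z axes, in that order (R = Rz(yaw) Ry(pitch) Rx(roll)).
In Python, from workcell import readout, optics, env gives the robot as it stands.
- The arm moves only by the shell command python3 -m creep 'ROWS' [OPENING] [FORCE]. ROWS is JSON, a list of rows, each an object with "translation": the shift along the world's x, y, z in cm, a list of three; "delta_rot": the turn, a rotation vector about the world's x, y, z in rad, a list of three. In form: [{"translation": [dx, dy, dz], "delta_rot": [rx, ry, rz]}, ...]. A call has 1 to 5 rows; each row shifts and turns the commanded pose from where the row before left it; what a row does not reach is not made up. A row lasts 1/12 s, in which the tool goes at most 41.7 mm and 7.16 degrees, less where a joint would pass 70% of its speed; a pose out of reach is approached as far as the arm can. A call with a gripper value outside its range is refused whole. OPENING is the gripper's target within -1 to 1 (fully open at 1, half-way at 0, shut at -1), set as the call begins (- or left out, the last holds). The fingers move at their own pace and stop on an object; FORCE is the grip in N (left out, the last holds). Time passes only in rows, so rows that do not move let the fingers close. It gives the time, the measured TCP pose, the force and the opening at its end, in the units of the state.
- readout.state(): the state, without advancing time (a new reading comes with each control period).
- optics.grab_frame(name): name is "side" or "top"; returns (picture, depth): 480x640x3 uint8, red, green, blue; 480x640 float32, mm along the optical axis (not along the pixel's ray), 0 where there is no reading.
- optics.camera_params(name): a dict with "mtx" (3x3 intrinsics, pixels), "R" (3x3) and "t" (3): a world point X has camera coordinates R X + t. Camera axes: x right, y down, z forward; pixel columns grow to the right and rows downward; lengths in mm; the calibration is good to about 2 mm. A picture is of the moment at which its call begins. camera_params takes no time and is no camera call.
- env.job_done(): hands the job in, once; it reports no verdict.
The state is a dict: "time_s": time; "qpos": joint angles; "qvel": joint speeds; "effort": joint torques, N m; "ee_pos": TCP position; "ee_rot": TCP orientation; "force": force on the tool from outside, world axes, zero at the start; "torque": the same for the moment, N m; "gripper_width": finger opening in mm.
Only numpy, scipy, OpenCV 4.12 (cv2) and the standard library are available. Lean on these libraries where they do the work, as an engineer would, in place of code of your own. Each camera call takes 0.05 s, during which the arm holds its last target.

## Task

Tidy the glass-cutting bench: lay the two grinding wheels flat, boss up, in the wooden tray, one in each bay, and lay the two dressing stones flat and lengthwise in the white tray, one in each bay. Stand the cut-glass tumbler upright inside the recess of the round steel dish, setting it down without dropping it. Leave the bottle and the jar where they stand.

Things in the scene. Friction and masses are not known exactly. Their poses are not given: they have to be found in the camera images.
- wheel_a_mid (a point): one of two identical wheels: small steel grinding wheel lying flat, boss up: dark disc 58 mm diameter, 14 mm thick, with a round brass boss 24 mm diameter standing 28 mm above the disc (42 mm tall in all), about 220 g; grasp it by the boss. Point: on its axis half-way up, 21 mm above its underside; z up along the axis
- wheel_b_mid (a point): the other of the two wheels: small steel grinding wheel lying flat, boss up: dark disc 58 mm diameter, 14 mm thick, with a round brass boss 24 mm diameter standing 28 mm above the disc (42 mm tall in all), about 220 g; grasp it by the boss. Point: on its axis half-way up, 21 mm above its underside; z up along the axis
- stone_a_mid (a point): one of two identical stones: dressing stone, a plain dark grey-green bar 84 mm long (its x), 24 mm wide (its y), 30 mm tall (z up), lying on the bench at any yaw, about 130 g. Point: its centre, 15 mm above its underside
- stone_b_mid (a point): the other of the two stones: dressing stone, a plain dark grey-green bar 84 mm long (its x), 24 mm wide (its y), 30 mm tall (z up), lying on the bench at any yaw, about 130 g. Point: its centre, 15 mm above its underside
- tumbler_mid (a point): ruby cut-glass tumbler with a pale lattice, standing upright and open at the top, 72 mm tall, outer diameter 52 mm at the foot and 60 mm at the rim, wall 4 mm, about 200 g; grasp it across the outside in its upper half. Point: on its axis half-way up, 36 mm above its underside; z up
- wheel_tray: fixed shallow pale-wood tray, 164 mm (x) by 92 mm (y), with one divider across its middle: two almost square bays, each 76 mm (x) by 84 mm (y) inside, centred at x = +40 mm and x = -40 mm, y = 0. Walls and divider 4 mm thick, top 12 mm above the bench; floor 4 mm above the bench. Origin: centre of the underside, on the bench; z up
- stone_tray: fixed shallow white plastic tray with a grey floor, 118 mm (x) by 132 mm (y), with one divider along x: two long bays, each 110 mm (x) by 60 mm (y) inside, centred at y = +32 mm and y = -32 mm, x = 0; a stone lies in a bay lengthwise (along the tray's x). Walls and divider 4 mm thick, top 9 mm above the bench; floor 4 mm above the bench. Origin: centre of the underside, on the bench; z up
- dish: fixed round steel dish, 120 mm outer diameter, with a round flat recess about 90 mm across, brown cork-coloured inside; recess floor 5 mm above the bench, broad rim 11 mm above the bench. Origin: centre of the underside, on the bench; z up
- bottle: bystander, not to be moved: white plastic bottle, 50 mm diameter, 115 mm tall, standing beyond the work. Origin: centre of its underside
- jar: bystander, not to be moved: low glass jar with a steel lid, 60 mm diameter, 60 mm tall, standing beyond the work. Origin: centre of its underside
Not all that is in view belongs to the job. Leave any pink or purple look-alike of the part that bears wheel_b_mid alone. What is shaped like the part that bears stone_b_mid but orange or turquoise is not meant.

How it is judged:
By the outcome, as a careful person would: the job done as asked, in the order asked, and still so for the second after the job is handed in, with the robot touching nothing.
It also fails if it takes over 128 s, if anything falls off the work surface, if the arm or the gripper's body presses on something with over 40 N, if the wrist force passes 120 N, or if a joint passes its speed limit or range.

## Working session

There is one attempt and no reset: what is moved stays moved. The work goes in short steps, Python scripts to look and compute and a shell command to move; the robot and the scene stay as the last step left them, time stands still between calls to the robot, and variables do not carry over. Pictures are saved under pics/ and viewed, and the job is handed in when it is done.

```bash
ls; mkdir -p pics; python3 - <<'E'
from workcell import readout, optics
import cv2,numpy as np
print(readout.state())
for n in("top","side"):
    p,d=optics.grab_frame(n); cv2.imwrite(f"pics/{n}0.png",p[:,:,::-1]); np.save(f"pics/{n}0_d.npy",d)
    c=optics.camera_params(n);print(n,c, d[d>0].min(),d.max())
E
```

```text
pics
{'time_s': 0.0, 'qpos': array([-7.52283131e+01,  1.83503409e+01,  8.97092956e+01, -1.71256926e-03,
        7.20451955e+01, -1.14616146e+00]), 'qvel': array([-0.04535419,  0.03632147, -0.08098588,  0.00728394,  0.07649203,
       -0.05391437]), 'effort': array([ 2.46539734e-03, -4.12453473e+01, -2.31972456e+01,  7.31600309e-02,
        4.57577000e-02, -1.44909723e-04]), 'ee_pos': array([ 157.54073631, -552.39887842,  194.21379469]), 'ee_rot': array([-90.25634281,  89.89515538, 105.66203502]), 'force': array([0.61981549, 0.04461967, 0.27351607]), 'torque': array([-0.02589376,  0.04678706, -0.01283312]), 'gripper_width': 91.00571868815493}
top {'mtx': array([[610.58258131,   0.        , 322.76831035],
       [  0.        , 610.58258131, 242.42052295],
       [  0.        ,   0.        ,   1.        ]]), 'R': array([[-1.87265389e-02, -9.99813653e-01, -4.68780038e-03],
       [-9.79844167e-01,  1.92847606e-02, -1.98830347e-01],
       [ 1.98883699e-01,  8.69909621e-04, -9.80022713e-01]]), 't': array([  15.82606602,  570.34055684, 1178.61703841])} 774.6052 2264.0212
side {'mtx': array([[547.90548285,   0.        , 323.84366071],
       [  0.        , 547.90548285, 246.4178794 ],
       [  0.        ,   0.        ,   1.        ]]), 'R': array([[-0.89559306, -0.4448662 ,  0.00267042],
       [-0.33477147,  0.66997569, -0.66261651],
       [ 0.29298658, -0.59432873, -0.74895409]]), 't': array([ 497.23610549,  224.06160972, 1046.37161166])} 655.9232 3717.0493
```

View pics/top0.png

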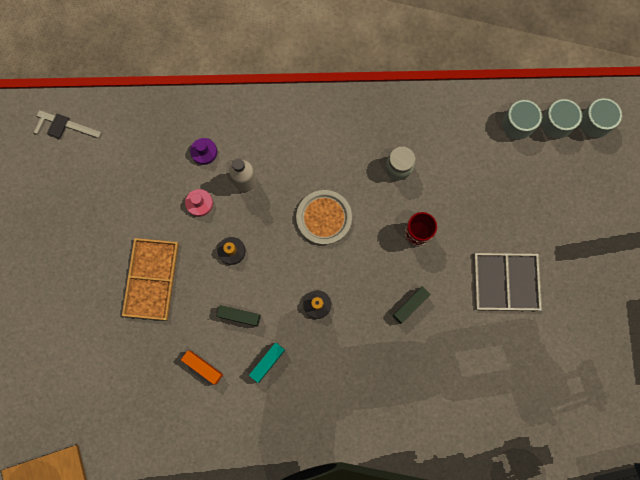

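View pics/side0.png

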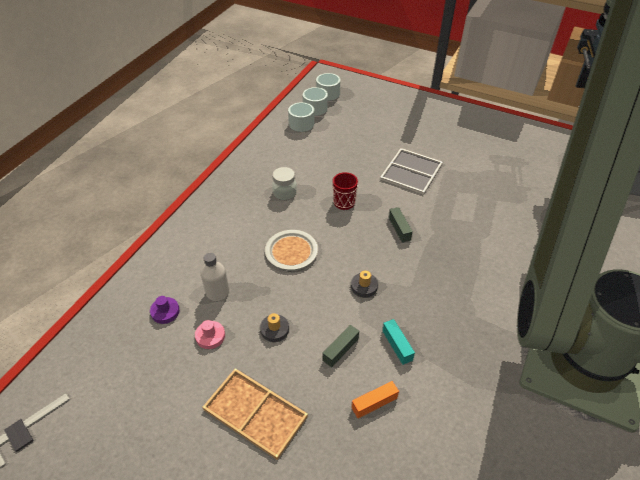

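The top view shows brass-bossed dark wheels at (231,250) and (317,304). The look-alikes are pink (198,203) and purple (204,151). The dark grey-green stones are at (238,316) and (411,305), with orange (201,367) and turquoise (267,363) look-alikes. The tumbler is at (421,227), dish at (324,217), wood tray at (150,280), white tray at (508,282), jar at (401,162) and bottle at (241,175). The brass bosses and grey-green colour match the descriptions. I'll confirm in one crop and measure.

```bash
cat > h.py <<'E'
import numpy as np, cv2
from workcell import optics, readout
def ray(n,uv,z):
    c=optics.camera_params(n);K,R,t=c["mtx"],c["R"],c["t"]
    uv=np.atleast_2d(np.asarray(uv,float))
    d=np.c_[uv,np.ones(len(uv))]@np.linalg.inv(K).T@R   # R^T d
    o=-R.T@t
    return o+d*((z-o[2])/d[:,2])[:,None]
def cloud(n,dep):
    c=optics.camera_params(n);K,R,t=c["mtx"],c["R"],c["t"]
    v,u=np.mgrid[:480,:640]
    P=np.stack([(u-K[0,2])/K[0,0]*dep,(v-K[1,2])/K[1,1]*dep,dep],-1)
    return (P-t)@R
def proj(n,X):
    c=optics.camera_params(n);p=(c["R"]@np.asarray(X,float)+c["t"]);p=c["mtx"]@p;return p[:2]/p[2]
def blob(mask,seed,r):
    m=np.zeros(mask.shape,np.uint8);cv2.circle(m,tuple(map(int,seed)),r,1,-1)
    return (mask.astype(np.uint8)&m)
E
python3 - <<'E'
from h import *
im=cv2.imread("pics/top0.png");d=np.load("pics/top0_d.npy")
P=cloud("top",d);hsv=cv2.cvtColor(im,cv2.COLOR_BGR2HSV)
cv2.imwrite("pics/crop1.png",cv2.resize(im[130:390,110:450],None,fx=2.2,fy=2.2,interpolation=cv2.INTER_CUBIC))
Z=P[...,2]
print("bench z",np.median(Z[350:400,330:380]),Z[350:400,330:380].std())
for nm,s,r in [("wA",(231,250),18),("wB",(317,304),18)]:
    m=blob((hsv[...,0]>8)&(hsv[...,0]<30)&(hsv[...,1]>130)&(hsv[...,2]>60),s,r)
    ys,xs=np.nonzero(m);x0=xs.mean();y0=ys.mean()
    (cx,cy),rr=cv2.minEnclosingCircle(np.c_[xs,ys].astype(np.float32))
    top=blob((Z>36),s,r);yt,xt=np.nonzero(top)
    disc=blob((Z>8)&(Z<20),s,r+6);yd,xd=np.nonzero(disc)
    print(nm,len(xs),(x0,y0),"topmask",len(xt),ray("top",[(xt.mean(),yt.mean())],42)[0],P[top>0].mean(0),"disc",[(P[disc>0][:,k].min()+P[disc>0][:,k].max())/2 for k in(0,1)])
for nm,s in [("sA",(238,316)),("sB",(411,305))]:
    m=blob((Z>25)&(Z<36),s,30);m=cv2.morphologyEx(m,cv2.MORPH_OPEN,np.ones((3,3)))
    ys,xs=np.nonzero(m);W=ray("top",np.c_[xs,ys],30)[:,:2]
    print(nm,len(xs),cv2.minAreaRect(W.astype(np.float32)),W.mean(0),np.median(Z[m>0]))
m=blob(Z>60,(421,227),30);ys,xs=np.nonzero(m);W=ray("top",np.c_[xs,ys],72)
print("tum",cv2.minEnclosingCircle(W[:,:2].astype(np.float32)),Z[m>0].max())
E
```

```text
bench z 0.007826711134530363 62.119782073859945
wA 130 (np.float64(229.5076923076923), np.float64(247.9923076923077)) topmask 110 [566.58240612 197.88781225  42.        ] [560.02201378 192.96621615  75.84091009] disc [np.float64(566.6330099044523), np.float64(198.58389809627076)]
wB 116 (np.float64(316.91379310344826), np.float64(302.5689655172414)) topmask 117 [450.64672782  19.5422408   42.        ] [443.0220384   18.82147756 115.23583452] disc [np.float64(448.1215871128322), np.float64(16.321484217405263)]
sA 448 ((429.5629577636719, 180.26336669921875), (84.00450134277344, 24.00304412841797), 76.01821899414062) [429.7492725  179.72874539] 29.7820780236227
sB 456 ((444.4591064453125, -172.62625122070312), (23.98911476135254, 84.52655029296875), 44.32331466674805) [ 444.64698483 -172.34099183] 29.992980161990246
tum ((597.6409912109375, -192.37832641601562), 60.65397262573242) 1268.5466677027955
```

View pics/crop1.png

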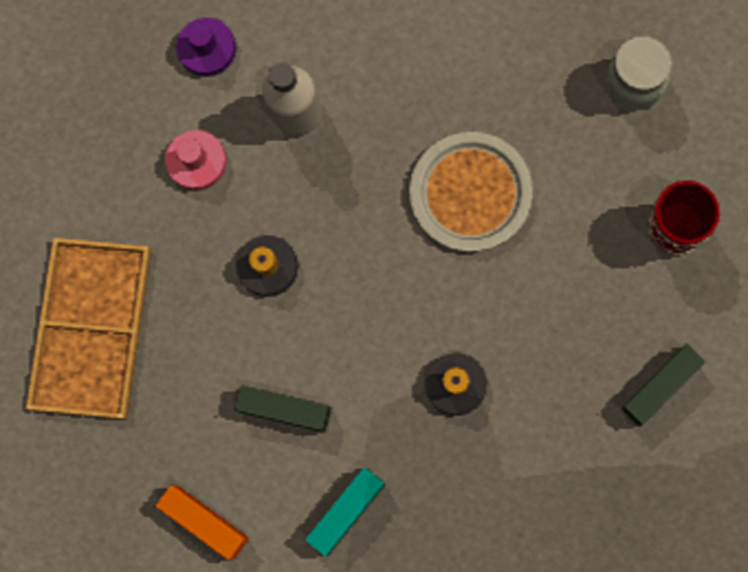

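The crop confirms the two black wheels with brass bosses and the two dark grey-green bars. Next are clean fits for the wheels, tumbler and containers.

```bash
python3 - <<'E'
from h import *
im=cv2.imread("pics/top0.png");d=np.load("pics/top0_d.npy")
P=cloud("top",d);Z=P[...,2].astype(np.float32);hsv=cv2.cvtColor(im,cv2.COLOR_BGR2HSV)
Z=cv2.medianBlur(Z,3)
def circ(lo,hi,s,r,z):
    m=blob((Z>lo)&(Z<hi),s,r);n,l,st,c=cv2.connectedComponentsWithStats(m)
    k=1+np.argmax(st[1:,4]);ys,xs=np.nonzero(l==k);W=ray("top",np.c_[xs,ys],z)[:,:2].astype(np.float32)
    return np.round(cv2.minEnclosingCircle(W)[0],1),round(cv2.minEnclosingCircle(W)[1],1),W.mean(0).round(1)
print("wA",circ(37,48,(229,247),12,42),circ(9,19,(231,250),20,14))
print("wB",circ(37,48,(317,302),12,42),circ(9,19,(317,304),20,14))
print("tum",circ(64,80,(421,227),24,72))
print("dish",circ(8,15,(324,217),36,11))
print("bottle",circ(100,125,(240,168),16,115),"jar",circ(53,66,(401,160),20,60))
# trays: rim by colour
# wood: rim height 12, stone rim 9
for nm,s,r,lo,hi,z in [("wood",(150,280),52,7,17,12),("white",(508,282),50,6.3,14,9)]:
    m=blob((Z>lo)&(Z<hi),s,r)
    n,l,st,c=cv2.connectedComponentsWithStats(m);k=1+np.argmax(st[1:,4]);m=(l==k)
    ys,xs=np.nonzero(m);W=ray("top",np.c_[xs,ys],z)[:,:2].astype(np.float32)
    print(nm,len(xs),cv2.minAreaRect(W))
m=blob((hsv[...,2]>120)&(hsv[...,1]<60),(508,282),50);ys,xs=np.nonzero(m);W=ray("top",np.c_[xs,ys],9)[:,:2].astype(np.float32);print("white col",len(xs),cv2.minAreaRect(W))
m=blob((hsv[...,0]>5)&(hsv[...,0]<30)&(hsv[...,1]>110)&(hsv[...,2]>110),(150,280),52);ys,xs=np.nonzero(m);W=ray("top",np.c_[xs,ys],12)[:,:2].astype(np.float32);print("wood col",len(xs),cv2.minAreaRect(W))
E
```

```text
wA (array([566.9, 198. ]), 12.0, array([566.6, 198.3], dtype=float32)) (array([566.4, 198.4]), 29.2, array([565.5, 197.5], dtype=float32))
wB (array([450.5,  19.5]), 11.8, array([450.6,  19.7], dtype=float32)) (array([450.4,  19.5]), 28.8, array([449.6,  19.8], dtype=float32))
tum (array([ 596.5, -194.6]), 30.5, array([ 598.4, -195.1], dtype=float32))
dish (array([636.1,   2.4]), 59.1, array([636.7,   1.9], dtype=float32))
bottle (array([719.1, 170.1]), 13.3, array([719., 170.], dtype=float32)) jar (array([ 744. , -162.2]), 27.3, array([ 744.3, -161.8], dtype=float32))
wood 775 ((510.8656921386719, 365.4302978515625), (94.29962921142578, 164.2652130126953), 83.60070037841797)
white 272 ((514.0477294921875, -380.4454040527344), (124.79300689697266, 71.28156280517578), 87.25464630126953)
white col 572 ((491.5505065917969, -377.41986083984375), (133.10061645507812, 119.16596221923828), 88.0370101928711)
wood col 3471 ((511.30560302734375, 365.0730285644531), (95.11605834960938, 165.0021514892578), 83.49381256103516)
```

Positions from the top view, in mm:

| Item | Position | Orientation |
|---|---|---|
| Wheel A | (566.6, 198.2) | – |
| Wheel B | (450.5, 19.5) | – |
| Stone A | (429.6, 180) | long axis 76° |
| Stone B | (444.5, -172.5) | long axis 134.3° |
| Tumbler | (597, -194.8) | – |
| Dish | (636.3, 2.2) | – |
| Wood tray | (511, 365.2) | -6.4° |
| White tray | (491.6, -377.4) | -2° |

```bash
cat > go.py <<'E'
import sys,numpy as np
from workcell import readout
from scipy.spatial.transform import Rotation as Ro
def main(x,y,z,jaw=None):
    s=readout.state();p=s["ee_pos"];R=Ro.from_euler("xyz",s["ee_rot"],degrees=True).as_matrix()
    j=np.degrees(np.arctan2(R[1,1],R[0,1]))
    print("t %.2f"%s["time_s"],"pos",p.round(1),"jaw %.1f"%j,"toolx",R[:,0].round(3),"q",s["qpos"].round(0),"w %.1f"%s["gripper_width"],"F",s["force"].round(1))
    d=(np.array([x,y,z])-p)/10
    out="delta cm %s"%d.round(2)
    if jaw is not None:
        # tilt fix + yaw
        a=(jaw-j+90)%180-90
        tgt=np.array([[0,-np.sin(np.radians(j+a)),np.cos(np.radians(j+a))]])
        yv=np.array([np.cos(np.radians(j+a)),np.sin(np.radians(j+a)),0]);xv=np.array([0,0,-1.]);T=np.c_[xv,yv,np.cross(xv,yv)]
        rv=Ro.from_matrix(T@R.T).as_rotvec();out+=" yaw %.1f deg rotvec %s n>=%d"%(a,rv.round(3),int(np.ceil(np.abs(a)/7.1)))
    print(out)
main(*map(float,sys.argv[1:]))
E
python3 go.py 566.6 198.2 120 90
```

```text
t 0.10 pos [ 157.6 -552.5  194.3] jaw -74.1 toolx [-0.     0.002 -1.   ] q [-75.  18.  90.  -0.  72.  -1.] w 90.8 F [-0.2 -0.2  0.4]
delta cm [40.9  75.07 -7.43] yaw -15.9 deg rotvec [-0.002 -0.    -0.278] n>=3
```

```bash
python3 -m creep '[{"translation":[1.6,3,-0.3],"delta_rot":[0,0,0.06]},{"translation":[1.6,3,-0.3],"delta_rot":[0,0,0.06]},{"translation":[1.6,3,-0.3],"delta_rot":[0,0,0.06]},{"translation":[1.6,3,-0.3],"delta_rot":[0,0,0.06]},{"translation":[1.6,3,-0.3],"delta_rot":[0,0,0.06]}]' -0.1 20; python3 go.py 566.6 198.2 120 16
```

```text
time_s: 0.52
ee_pos: [237.9, -401.2, 179.5]
ee_rot: [-105.7, 90.0, 107.6]
force: [-0.1, -0.0, 0.7]
gripper_width: 60.4
t 0.52 pos [ 237.9 -401.2  179.5] jaw -56.8 toolx [-0.     0.001 -1.   ] q [-61.   9. 104.   0.  66.  -4.] w 60.4 F [-0.1 -0.   0.7]
delta cm [32.87 59.94 -5.95] yaw 72.8 deg rotvec [-0.00e+00 -1.00e-03  1.27e+00] n>=11
```

```bash
python3 -m creep '[{"translation":[1.6,3,-0.3],"delta_rot":[0,0,0.06]},{"translation":[1.6,3,-0.3],"delta_rot":[0,0,0.06]},{"translation":[1.6,3,-0.3],"delta_rot":[0,0,0.06]},{"translation":[1.6,3,-0.3],"delta_rot":[0,0,0.06]},{"translation":[1.6,3,-0.3],"delta_rot":[0,0,0.06]}]'; python3 go.py 566.6 198.2 120 16
```

```text
time_s: 0.93
ee_pos: [317.9, -251.3, 164.8]
ee_rot: [-112.2, 90.0, 118.2]
force: [1.0, -0.7, 0.6]
gripper_width: 41.0
t 0.93 pos [ 317.9 -251.3  164.8] jaw -39.6 toolx [-0.  0. -1.] q [-40.   4. 113.   0.  63.  -0.] w 41.0 F [ 1.  -0.7  0.6]
delta cm [24.87 44.95 -4.48] yaw 55.6 deg rotvec [-0.   -0.    0.97] n>=8
```

```bash
for i in 1; do python3 -m creep '[{"translation":[1.66,3,-0.3],"delta_rot":[0,0,0.065]},{"translation":[1.66,3,-0.3],"delta_rot":[0,0,0.065]},{"translation":[1.66,3,-0.3],"delta_rot":[0,0,0.065]},{"translation":[1.66,3,-0.3],"delta_rot":[0,0,0.065]},{"translation":[1.66,3,-0.3],"delta_rot":[0,0,0.065]}]'; done
python3 -m creep '[{"translation":[1.66,3,-0.3],"delta_rot":[0,0,0.065]},{"translation":[1.66,3,-0.3],"delta_rot":[0,0,0.065]},{"translation":[1.66,3,-0.3],"delta_rot":[0,0,0.065]},{"translation":[1.66,3,-0.3],"delta_rot":[0,0,0.065]},{"translation":[1.66,3,-0.3],"delta_rot":[0,0,0.065]}]'
python3 -m creep '[{"translation":[1.66,3,-0.3],"delta_rot":[0,0,0.065]},{"translation":[1.66,3,-0.3],"delta_rot":[0,0,0.065]},{"translation":[1.66,3,-0.3],"delta_rot":[0,0,0.065]},{"translation":[1.66,3,-0.3],"delta_rot":[0,0,0.065]},{"translation":[1.66,3,-0.3],"delta_rot":[0,0,0.065]}]'; python3 go.py 566.6 198.2 33 16
```

```text
time_s: 1.35
ee_pos: [400.9, -101.3, 149.8]
ee_rot: [-44.7, 90.0, -155.6]
force: [0.4, -0.5, -0.0]
gripper_width: 40.8
time_s: 1.77
ee_pos: [483.9, 48.7, 134.7]
ee_rot: [-65.3, 90.0, -157.5]
force: [0.9, -0.4, 0.9]
gripper_width: 40.7
time_s: 2.18
ee_pos: [566.9, 198.6, 119.4]
ee_rot: [-81.6, 89.9, -155.3]
force: [0.4, -0.2, 0.8]
gripper_width: 41.2
t 2.18 pos [566.9 198.6 119.4] jaw 16.4 toolx [-0.001 -0.    -1.   ] q [18. 24. 93. -0. 64.  2.] w 41.2 F [ 0.4 -0.2  0.8]
delta cm [-0.03 -0.04 -8.64] yaw -0.4 deg rotvec [ 0.    -0.001 -0.006] n>=1
```

```bash
python3 -m creep '[{"translation":[0,0,-2.6],"delta_rot":[0,0,0]},{"translation":[0,0,-2.6],"delta_rot":[0,0,0]},{"translation":[0,0,-2],"delta_rot":[0,0,0]},{"translation":[0,0,-1.4],"delta_rot":[0,0,0]},{"translation":[0,0,0],"delta_rot":[0,0,0]}]'
python3 -m creep '[{"translation":[0,0,0],"delta_rot":[0,0,0]},{"translation":[0,0,0],"delta_rot":[0,0,0]},{"translation":[0,0,0],"delta_rot":[0,0,0]},{"translation":[0,0,0],"delta_rot":[0,0,0]},{"translation":[0,0,0],"delta_rot":[0,0,0]}]' -1 30; python3 go.py 550.8 360.8 100 16
```

```text
time_s: 2.6
ee_pos: [563.9, 196.2, 30.3]
ee_rot: [-87.6, 89.6, -161.5]
force: [-0.5, 0.7, 0.5]
gripper_width: 40.9
time_s: 3.02
ee_pos: [567.3, 197.1, 35.1]
ee_rot: [91.9, 89.9, 18.0]
force: [0.4, 0.7, -0.0]
gripper_width: 10.6
t 3.02 pos [567.3 197.1  35.1] jaw 16.1 toolx [ 0.002  0.001 -1.   ] q [18. 28. 99. -0. 53.  2.] w 10.6 F [ 0.4  0.7 -0. ]
delta cm [-1.65 16.37  6.49] yaw -0.1 deg rotvec [-0.001  0.002 -0.003] n>=1
```

Width 10.6 is less than the 24 mm boss, so something is off and I'll look.

```bash
python3 - <<'E'
from h import *
s=readout.state();print(s["ee_pos"],s["gripper_width"])
p,d=optics.grab_frame("side");a=p[250:420,150:420,::-1]
q,d=optics.grab_frame("top");b=q[180:320,130:350,::-1]
print(readout.state()["ee_pos"],readout.state()["gripper_width"])
a=cv2.resize(a,(400,252),interpolation=3);b=cv2.resize(b,(396,252),interpolation=3)
cv2.imwrite("pics/g1.png",np.hstack([a,b]))
E
```

```text
[567.26441152 197.13861371  35.11374137] 10.60372174730144
[566.99140458 197.07381758  34.7108746 ] 2.5425453187729143
```

View pics/g1.png

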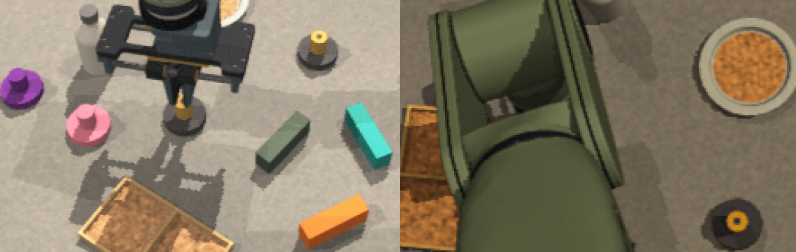

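```bash
python3 - <<'E'
from h import *
p,d=optics.grab_frame("side")
print(proj("side",[566.6,198.2,42]),proj("side",[566.6,198.2,14]),proj("side",[567,197.1,21]))
a=cv2.resize(p[270:350,225:325,::-1],None,fx=7,fy=7,interpolation=3)
cv2.imwrite("pics/g2.png",a)
o=cv2.imread("pics/side0.png")[270:350,225:325];cv2.imwrite("pics/g2o.png",cv2.resize(o,None,fx=4,fy=4))
c=optics.camera_params("side");print(-c["R"].T@c["t"]);print(readout.state()["force"],readout.state()["gripper_width"])
E
```

```text
[273.19945267 318.22952594] [274.14132218 326.21727667] [274.01148619 323.75190279]
[213.75780291 692.97641381 930.82339401]
[ 0.45800232 -0.02621565 -0.85410888] 0.9115225478611403
```

View pics/g2.png

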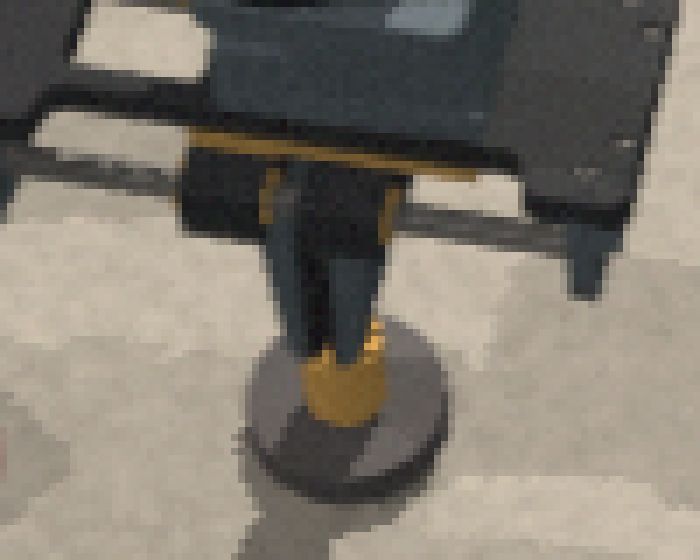

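View pics/g2o.png

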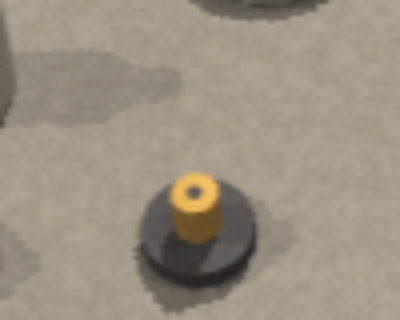

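```bash
python3 - <<'E'
from h import *
p,d=optics.grab_frame("side");P=cloud("side",d)
for v in range(304,328,2):
    print(v,[tuple(P[v,u].round(0).astype(int)) for u in range(264,282,3)])
print(readout.state()["ee_pos"],readout.state()["gripper_width"])
E
```

```text
304 [(np.int64(570), np.int64(216), np.int64(109)), (np.int64(552), np.int64(232), np.int64(140)), (np.int64(547), np.int64(230), np.int64(142)), (np.int64(542), np.int64(228), np.int64(143)), (np.int64(535), np.int64(229), np.int64(147)), (np.int64(532), np.int64(225), np.int64(145))]
306 [(np.int64(572), np.int64(214), np.int64(100)), (np.int64(567), np.int64(212), np.int64(100)), (np.int64(561), np.int64(211), np.int64(103)), (np.int64(542), np.int64(229), np.int64(137)), (np.int64(535), np.int64(229), np.int64(142)), (np.int64(561), np.int64(183), np.int64(67))]
308 [(np.int64(571), np.int64(217), np.int64(97)), (np.int64(567), np.int64(213), np.int64(96)), (np.int64(562), np.int64(211), np.int64(96)), (np.int64(554), np.int64(213), np.int64(103)), (np.int64(551), np.int64(208), np.int64(99)), (np.int64(585), np.int64(148), np.int64(1))]
310 [(np.int64(573), np.int64(215), np.int64(88)), (np.int64(565), np.int64(217), np.int64(95)), (np.int64(562), np.int64(212), np.int64(91)), (np.int64(555), np.int64(212), np.int64(95)), (np.int64(552), np.int64(207), np.int64(90)), (np.int64(5
[... 1638 characters left out ...]
), np.int64(202), np.int64(40)), (np.int64(557), np.int64(193), np.int64(29))]
324 [(np.int64(588), np.int64(201), np.int64(11)), (np.int64(581), np.int64(201), np.int64(16)), (np.int64(567), np.int64(211), np.int64(39)), (np.int64(563), np.int64(206), np.int64(34)), (np.int64(557), np.int64(204), np.int64(36)), (np.int64(556), np.int64(196), np.int64(25))]
326 [(np.int64(585), np.int64(207), np.int64(14)), (np.int64(580), np.int64(203), np.int64(13)), (np.int64(568), np.int64(209), np.int64(29)), (np.int64(562), np.int64(208), np.int64(31)), (np.int64(559), np.int64(203), np.int64(26)), (np.int64(557), np.int64(195), np.int64(17))]
[566.81936737 197.03155428  34.40403768] 0.6940461012353585
```

```bash
python3 - <<'E'
from h import *
p,d=optics.grab_frame("side");P=cloud("side",d)
hsv=cv2.cvtColor(p,cv2.COLOR_RGB2HSV)
m=(np.hypot(P[...,0]-567,P[...,1]-198)<34)&(hsv[...,1]<120)&(P[...,2]>20)&(P[...,2]<200)
z=np.sort(P[m][:,2]);print(z[:40].round(0))
h,_=np.histogram(z,np.arange(20,200,6));print(h)
v,u=np.nonzero(m&(P[...,2]<62));
for a,b in zip(u,v): print((a,b),P[b,a].round(0),p[b,a],end=";")
print(readout.state()["qpos"].round(2),readout.state()["ee_pos"])
E
```

```text
[24. 29. 32. 37. 40. 43. 43. 44. 54. 54. 55. 55. 56. 57. 57. 58. 58. 58.
 59. 59. 59. 60. 60. 60. 61. 61. 61. 61. 62. 62. 62. 62. 63. 63. 63. 64.
 64. 64. 65. 65.]
[ 1  1  2  4  0  4 17 27 26 18 27 17 29 27 10  3  5  0  7  5  3 14 86  5
 41 70 48 59 52]
(np.int64(279), np.int64(307)) [562. 181.  61.] [77 78 74];(np.int64(278), np.int64(311)) [559. 190.  61.] [83 82 79];(np.int64(277), np.int64(314)) [558. 196.  59.] [75 74 70];(np.int64(276), np.int64(318)) [556. 204.  58.] [63 59 55];(np.int64(266), np.int64(319)) [571. 216.  60.] [84 84 85];(np.int64(267), np.int64(319)) [569. 215.  60.] [57 61 63];(np.int64(269), np.int64(319)) [565. 214.  61.] [28 30 36];(np.int64(270), np.int64(319)) [564. 212.  60.] [29 27 31];(np.int64(276), np.int64(319)) [560. 198.  44.] [92 78 55];(np.int64(267), np.int64(320)) [570. 214.  55.] [73 73 72];(np.int64(268), np.int64(320)) [567. 216.  59.] [53 57 61];(np.int64(269), np.int64(320)) [566. 213.  56.] [45 45 44];(np.int64(270), np.int64(320)) [564. 213.  58.] [33 29 29];(np.int64(271), np.int64(320)) [561. 214.  61.] [28 28 29];(np.int64(272), np.i
[... 255 characters left out ...]
 208.  43.] [91 75 50];(np.int64(271), np.int64(321)) [563. 212.  54.] [67 55 36];(np.int64(272), np.int64(321)) [561. 211.  54.] [52 44 35];(np.int64(273), np.int64(321)) [558. 212.  57.] [54 55 55];(np.int64(274), np.int64(321)) [556. 212.  58.] [57 59 59];(np.int64(275), np.int64(321)) [560. 203.  43.] [81 72 57];(np.int64(279), np.int64(321)) [557. 193.  32.] [107  88  58];(np.int64(273), np.int64(322)) [557. 213.  55.] [86 74 53];(np.int64(274), np.int64(322)) [562. 204.  40.] [85 73 53];(np.int64(268), np.int64(324)) [574. 207.  29.] [125 101  71];(np.int64(268), np.int64(325)) [575. 206.  24.] [122 100  70];[18.07 28.49 98.6  -0.   52.89  1.91] [566.75106388 197.03504098  34.27644183]
```

Side depth puts the fingertips near z≈54, but the readout implies about 20. The fingers closed above the boss without touching it. I'll open, lower carefully and measure again with the camera.

```bash
python3 -m creep '[{"translation":[0,0,0],"delta_rot":[0,0,0]},{"translation":[0,0,0],"delta_rot":[0,0,0]},{"translation":[0,0,0],"delta_rot":[0,0,0]},{"translation":[0,0,0],"delta_rot":[0,0,0]},{"translation":[0,0,0],"delta_rot":[0,0,0]}]' -0.1 20
python3 -m creep '[{"translation":[0,0,0],"delta_rot":[0,0,0]},{"translation":[0,0,0],"delta_rot":[0,0,0]},{"translation":[0,0,-0.5],"delta_rot":[0,0,0]},{"translation":[0,0,0],"delta_rot":[0,0,0]},{"translation":[0,0,0],"delta_rot":[0,0,0]}]'
cat > tip.py <<'E'
from h import *
import sys
n=sys.argv[1]
p,d=optics.grab_frame("side");P=cloud("side",d);s=readout.state();e=s["ee_pos"]
u0,v0=map(int,proj("side",e));u0=min(max(u0,75),565);v0=min(max(v0,70),420)
a=cv2.resize(p[v0-60:v0+60,u0-75:u0+75,::-1],None,fx=5,fy=5,interpolation=3);cv2.imwrite(f"pics/{n}.png",a)
print("crop origin",u0-75,v0-60,"x5",e.round(1),s["gripper_width"].round(1),s["force"].round(1),s["qpos"].round(2))
E
python3 tip.py g3
```

```text
time_s: 3.68
ee_pos: [566.7, 197.0, 34.0]
ee_rot: [77.6, 90.0, 3.7]
force: [0.7, -1.0, 0.8]
gripper_width: 30.8
time_s: 4.1
ee_pos: [566.3, 196.9, 28.6]
ee_rot: [-88.8, 89.9, -162.6]
force: [0.2, -0.2, 0.0]
gripper_width: 40.6Traceback (most recent call last):
  File "tip.py", line 7, in <module>
    print("crop origin",u0-75,v0-60,"x5",e.round(1),s["gripper_width"].round(1),s["force"].round(1),s["qpos"].round(2))
                                                    ^^^^^^^^^^^^^^^^^^^^^^^^
AttributeError: 'float' object has no attribute 'round'
```

View pics/g3.png

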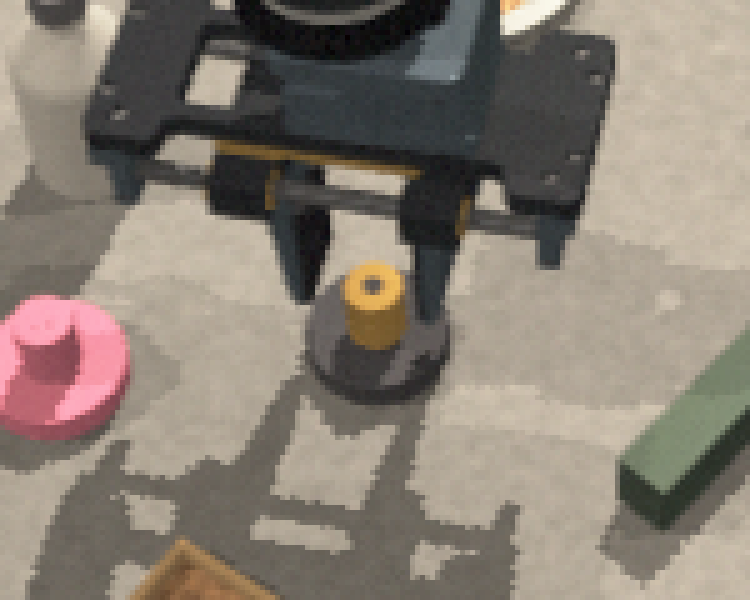

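```bash
sed -i 's/s\["gripper_width"\].round(1)/round(s["gripper_width"],1)/' tip.py
python3 -m creep '[{"translation":[0,0,-0.7],"delta_rot":[0,0,0]},{"translation":[0,0,-0.7],"delta_rot":[0,0,0]},{"translation":[0,0,-0.6],"delta_rot":[0,0,0]},{"translation":[0,0,0],"delta_rot":[0,0,0]},{"translation":[0,0,0],"delta_rot":[0,0,0]}]'
python3 tip.py g4; python3 - <<'E'
from h import *
p,d=optics.grab_frame("side");P=cloud("side",d);hsv=cv2.cvtColor(p,cv2.COLOR_RGB2HSV)
m=(np.hypot(P[...,0]-567,P[...,1]-198)<50)&(P[...,2]>17)&(P[...,2]<62)&(hsv[...,1]<110)
for v in range(300,345):
    us=np.nonzero(m[v])[0]
    if len(us):print(v,[(int(u),*P[v,u].round(0).astype(int).tolist()) for u in us])
E
```

```text
time_s: 4.57
ee_pos: [566.2, 196.9, 8.3]
ee_rot: [-88.1, 89.9, -162.0]
force: [-0.0, -0.1, 0.1]
gripper_width: 40.8
crop origin 199 267 x5 [566.6 197.    8.7] 40.6 [-0.2  0.3  0.7] [ 18.07  30.2  100.01  -0.    49.82   1.92]
309 [(263, 587, 200, 62), (264, 590, 192, 50)]
310 [(263, 587, 199, 58), (264, 591, 191, 45), (265, 591, 188, 41)]
311 [(262, 588, 203, 59), (263, 588, 199, 53), (264, 591, 192, 43), (265, 591, 188, 38)]
312 [(262, 587, 204, 57), (263, 588, 199, 50), (264, 589, 194, 43), (265, 592, 188, 34)]
313 [(262, 586, 206, 57), (263, 587, 201, 50), (264, 589, 195, 40), (265, 591, 189, 32), (273, 573, 188, 42), (274, 572, 185, 39)]
314 [(262, 588, 204, 50), (263, 588, 200, 44), (264, 590, 195, 37), (265, 591, 189, 29), (270, 576, 193, 44)]
315 [(261, 584, 212, 59), (262, 586, 207, 52), (263, 587, 202, 44), (264, 588, 197, 38), (265, 591, 191, 28)]
316 [(261, 584, 212, 57), (262, 584, 210, 54), (263, 587, 202, 41), (264, 589, 196, 32)]
317 [(260, 583, 218, 62), (261, 583, 215, 57), (262, 584, 210, 50), (263, 587, 203, 39), (264, 589, 197, 30), (267, 577, 203, 45), (272, 570, 
[... 2591 characters left out ...]
220, 27), (261, 584, 218, 27), (268, 574, 209, 21), (282, 542, 207, 39), (283, 541, 205, 38), (284, 537, 207, 44), (285, 536, 205, 42), (286, 535, 204, 41), (287, 534, 202, 39)]
328 [(279, 554, 200, 19), (282, 544, 205, 33), (283, 541, 205, 34), (284, 538, 206, 38), (285, 536, 206, 39), (286, 534, 206, 40)]
329 [(282, 543, 207, 32), (283, 542, 205, 31), (284, 538, 206, 35), (285, 535, 208, 40), (286, 534, 206, 38)]
330 [(283, 542, 205, 28), (284, 538, 208, 34), (285, 537, 206, 32), (286, 535, 206, 33)]
331 [(283, 544, 202, 18), (284, 539, 206, 26), (285, 536, 207, 31)]
334 [(265, 572, 224, 18)]
335 [(275, 554, 217, 17)]
336 [(270, 561, 224, 18), (278, 547, 216, 17)]
337 [(274, 553, 222, 18)]
```

View pics/g4.png

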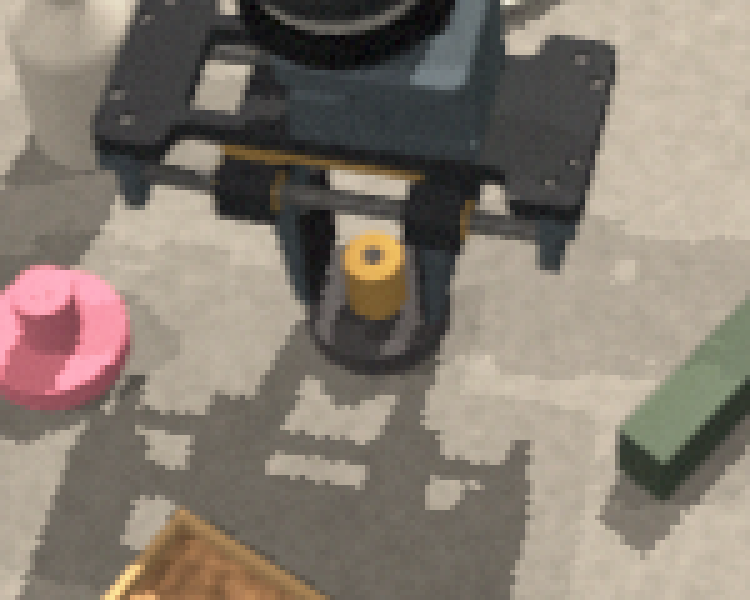

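The fingers straddle the boss with tips at z≈28, so the readout z runs about 34 mm below the camera's z. The camera is the reference for z. I'll lower 8 mm more and grip.

```bash
python3 -m creep '[{"translation":[0,0,-0.4],"delta_rot":[0,0,0]},{"translation":[0,0,-0.4],"delta_rot":[0,0,0]},{"translation":[0,0,0],"delta_rot":[0,0,0]},{"translation":[0,0,0],"delta_rot":[0,0,0]}]'
python3 -m creep '[{"translation":[0,0,0],"delta_rot":[0,0,0]},{"translation":[0,0,0],"delta_rot":[0,0,0]},{"translation":[0,0,0],"delta_rot":[0,0,0]},{"translation":[0,0,0],"delta_rot":[0,0,0]},{"translation":[0,0,0],"delta_rot":[0,0,0]}]' -1 30
python3 -m creep '[{"translation":[0,0,0],"delta_rot":[0,0,0]},{"translation":[0,0,0],"delta_rot":[0,0,0]},{"translation":[0,0,0],"delta_rot":[0,0,0]}]'; python3 go.py 550.8 360.8 60 ; python3 tip.py g5
```

```text
time_s: 5.0
ee_pos: [566.4, 197.0, 0.8]
ee_rot: [-90.2, 90.0, -164.1]
force: [-0.4, 0.2, 0.0]
gripper_width: 41.1
time_s: 5.42
ee_pos: [567.0, 197.1, 1.3]
ee_rot: [91.1, 89.9, 17.3]
force: [1.2, -0.4, 0.0]
gripper_width: 23.0
time_s: 5.67
ee_pos: [567.0, 197.1, 1.2]
ee_rot: [91.3, 90.0, 17.5]
force: [0.3, 0.3, 0.5]
gripper_width: 23.1
t 5.67 pos [567.  197.1   1.2] jaw 16.2 toolx [ 0.001  0.    -1.   ] q [ 18.  31. 100.  -0.  49.   2.] w 23.1 F [0.3 0.3 0.5]
delta cm [-1.62 16.37  5.88]
crop origin 199 269 x5 [567.  197.1   1.3] 23.4 [ 1.1 -0.6  1.3] [ 18.07  30.72 100.4   -0.    48.83   1.92]
```

View pics/g5.png

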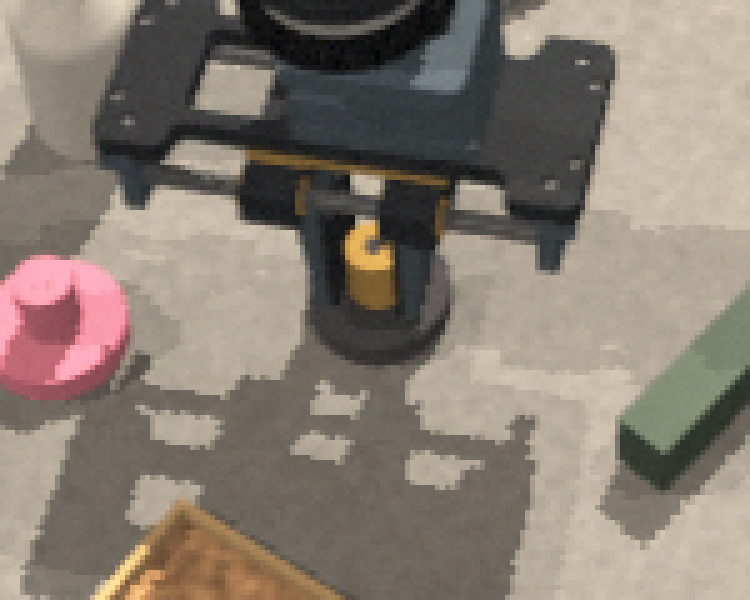

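Gripped at 23 mm. I'll lift and carry it to the bay at (550.8, 360.8).

```bash
python3 -m creep '[{"translation":[0,0,1.5],"delta_rot":[0,0,0]},{"translation":[0,0,2.5],"delta_rot":[0,0,0]},{"translation":[-0.2,2,1],"delta_rot":[0,0,0]},{"translation":[-0.4,3.5,0],"delta_rot":[0,0,0]},{"translation":[-0.4,3.5,0],"delta_rot":[0,0,0]}]'
python3 -m creep '[{"translation":[-0.4,3.5,0],"delta_rot":[0,0,0]},{"translation":[-0.2,2.5,0],"delta_rot":[0,0,0]},{"translation":[0,1.4,0],"delta_rot":[0,0,0]},{"translation":[0,0,0],"delta_rot":[0,0,0]},{"translation":[0,0,0],"delta_rot":[0,0,0]}]'; python3 go.py 550.8 360.8 5.2;python3 tip.py g6
```

```text
time_s: 6.13
ee_pos: [556.5, 287.0, 51.6]
ee_rot: [-50.3, 90.0, -124.2]
force: [-0.1, -0.1, -3.4]
gripper_width: 23.4
time_s: 6.55
ee_pos: [550.0, 360.4, 50.2]
ee_rot: [-52.9, 89.9, -126.7]
force: [-0.6, -0.5, -2.6]
gripper_width: 23.4
t 6.55 pos [550.  360.4  50.2] jaw 16.2 toolx [-0.002 -0.002 -1.   ] q [32. 32. 89. -0. 59. 16.] w 23.4 F [-0.6 -0.5 -2.6]
delta cm [ 0.08  0.04 -4.5 ]
crop origin 159 328 x5 [550.2 359.6  50.3] 23.3 [-0.6 -0.6 -3.5] [ 3.219e+01  3.205e+01  8.906e+01 -6.000e-02  5.904e+01  1.606e+01]
```

View pics/g6.png

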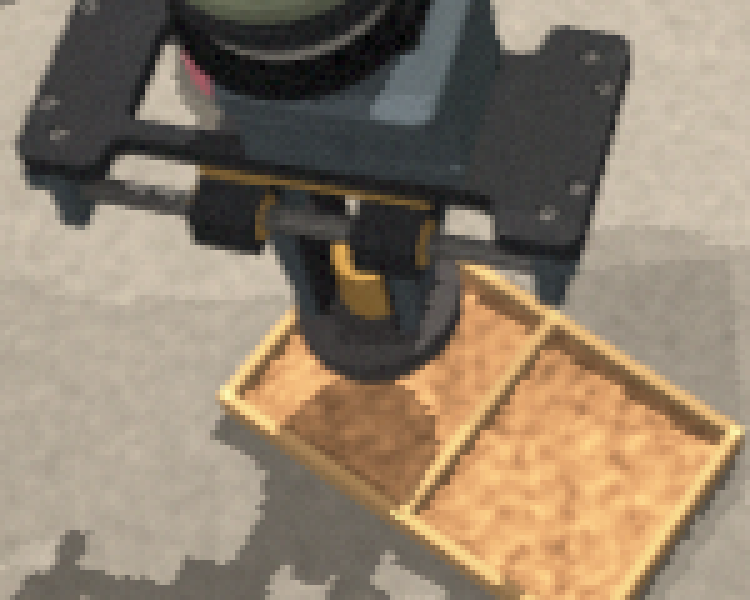

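```bash
python3 -m creep '[{"translation":[0.05,0.05,-1.5],"delta_rot":[0,0,0]},{"translation":[0,0,-1.5],"delta_rot":[0,0,0]},{"translation":[0,0,-0.8],"delta_rot":[0,0,0]},{"translation":[0,0,-0.3],"delta_rot":[0,0,0]},{"translation":[0,0,0],"delta_rot":[0,0,0]}]'
python3 -m creep '[{"translation":[0,0,-0.2],"delta_rot":[0,0,0]},{"translation":[0,0,0],"delta_rot":[0,0,0]}]'
python3 -m creep '[{"translation":[0,0,-0.1],"delta_rot":[0,0,0]},{"translation":[0,0,0],"delta_rot":[0,0,0]}]';python3 -m creep '[{"translation":[0,0,-0.1],"delta_rot":[0,0,0]},{"translation":[0,0,0],"delta_rot":[0,0,0]}]'; python3 tip.py g7
```

```text
time_s: 7.02
ee_pos: [550.9, 360.0, 9.2]
ee_rot: [-68.6, 89.9, -142.5]
force: [-0.2, 0.2, -3.1]
gripper_width: 23.5
time_s: 7.18
ee_pos: [551.7, 361.4, 8.6]
ee_rot: [100.4, 89.9, 26.6]
force: [0.4, -0.3, -2.8]
gripper_width: 23.1
time_s: 7.35
ee_pos: [551.4, 361.7, 7.5]
ee_rot: [102.9, 89.9, 29.1]
force: [0.0, 0.2, -2.7]
gripper_width: 23.0
time_s: 7.52
ee_pos: [551.2, 361.6, 6.2]
ee_rot: [96.3, 90.0, 22.5]
force: [0.4, -0.8, -2.4]
gripper_width: 23.4
crop origin 161 340 x5 [551.1 361.6   6.1] 23.1 [-0.3 -0.1 -2.3] [32.27 34.71 91.4  -0.   53.89 16.11]
```

View pics/g7.png

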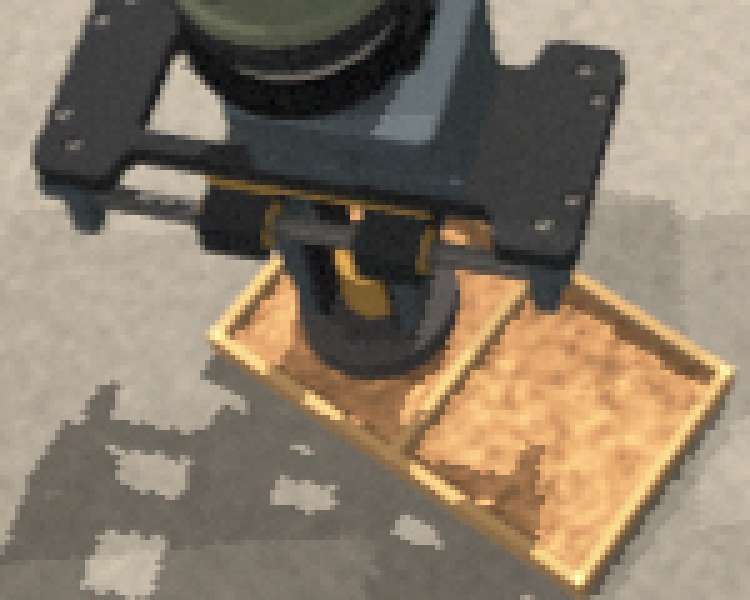

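```bash
python3 -m creep '[{"translation":[0,0,-0.1],"delta_rot":[0,0,0]},{"translation":[0,0,0],"delta_rot":[0,0,0]}]'
python3 -m creep '[{"translation":[0,0,-0.1],"delta_rot":[0,0,0]},{"translation":[0,0,0],"delta_rot":[0,0,0]}]';python3 -m creep '[{"translation":[0,0,-0.1],"delta_rot":[0,0,0]},{"translation":[0,0,0],"delta_rot":[0,0,0]}]'|grep -E 'force|pos'; python3 - <<'E'
from h import *
p,d=optics.grab_frame("side");P=cloud("side",d);e=readout.state()["ee_pos"]
m=(np.hypot(P[...,0]-e[0],P[...,1]-e[1])<27)&(P[...,2]>0)&(P[...,2]<35)&(p.max(-1)<110)
print(np.histogram(P[m][:,2],np.arange(0,36,2)), np.median(P[m&(P[...,2]>10)&(P[...,2]<28)][:,2]))
E
```

```text
time_s: 7.73
ee_pos: [551.3, 361.7, 5.3]
ee_rot: [107.1, 90.0, 33.2]
force: [-1.1, 0.1, -1.4]
gripper_width: 23.0
time_s: 7.9
ee_pos: [551.3, 361.7, 5.3]
ee_rot: [109.2, 90.0, 35.4]
force: [-0.9, -0.6, 3.7]
gripper_width: 23.1
ee_pos: [551.4, 361.7, 5.2]
force: [-2.9, -1.6, 9.7]
(array([ 0,  0,  0,  0,  0,  1,  3, 19, 90, 86, 30,  5,  5,  8,  9,  8,  8]), array([ 0,  2,  4,  6,  8, 10, 12, 14, 16, 18, 20, 22, 24, 26, 28, 30, 32,
       34])) 18.197990818171167
```

Contact is felt and the disc top measures z 18, which is floor plus 14. I'll release and rise.

```bash
python3 -m creep '[{"translation":[0,0,0.1],"delta_rot":[0,0,0]},{"translation":[0,0,0],"delta_rot":[0,0,0]},{"translation":[0,0,0],"delta_rot":[0,0,0]},{"translation":[0,0,0],"delta_rot":[0,0,0]},{"translation":[0,0,0],"delta_rot":[0,0,0]}]' -0.1 20
python3 -m creep '[{"translation":[0,0,1],"delta_rot":[0,0,0]},{"translation":[0,0,2],"delta_rot":[0,0,0]},{"translation":[0,0,2.5],"delta_rot":[0,0,0]},{"translation":[0,0,1],"delta_rot":[0,0,0]},{"translation":[0,-2,0],"delta_rot":[0,0,0]}]'
python3 go.py 450.5 19.5 60 16
```

```text
time_s: 8.53
ee_pos: [551.2, 361.5, 3.8]
ee_rot: [-62.9, 90.0, -136.7]
force: [0.9, -0.8, -0.7]
gripper_width: 40.7
time_s: 8.95
ee_pos: [553.6, 345.6, 72.9]
ee_rot: [112.8, 89.4, 39.1]
force: [0.6, 0.2, -0.0]
gripper_width: 41.0
t 8.95 pos [553.6 345.6  72.9] jaw 16.3 toolx [ 0.008  0.006 -1.   ] q [31. 30. 89.  0. 60. 15.] w 41.0 F [ 0.6  0.2 -0. ]
delta cm [-10.31 -32.61  -1.29] yaw -0.3 deg rotvec [-0.006  0.008 -0.005] n>=1
```

```bash
python3 -m creep '[{"translation":[-1,-3.2,0],"delta_rot":[0,0,0]},{"translation":[-1,-3.2,0],"delta_rot":[0,0,0]},{"translation":[-1,-3.2,0],"delta_rot":[0,0,0]},{"translation":[-1,-3.2,0],"delta_rot":[0,0,0]},{"translation":[-1,-3.2,0],"delta_rot":[0,0,0]}]'
python3 -m creep '[{"translation":[-1,-3.2,0],"delta_rot":[0,0,0]},{"translation":[-1,-3.2,0],"delta_rot":[0,0,0]},{"translation":[-1,-3.2,0],"delta_rot":[0,0,0]},{"translation":[-1,-3.2,0],"delta_rot":[0,0,0]},{"translation":[-1,-3.2,0],"delta_rot":[0,0,0]}]'
python3 -m creep '[{"translation":[0,0,0],"delta_rot":[0,0,0]},{"translation":[0,0,0],"delta_rot":[0,0,0]}]'
python3 go.py 450.5 19.5 1.2 16
```

```text
time_s: 9.37
ee_pos: [500.5, 180.2, 69.3]
ee_rot: [82.2, 90.0, 8.4]
force: [0.1, -0.2, -0.8]
gripper_width: 41.2
time_s: 9.78
ee_pos: [450.6, 20.2, 69.4]
ee_rot: [72.1, 89.9, -1.7]
force: [0.6, -0.2, -0.2]
gripper_width: 41.0
time_s: 9.95
ee_pos: [451.0, 20.4, 69.4]
ee_rot: [90.3, 90.0, 16.3]
force: [-0.9, -0.0, -0.0]
gripper_width: 40.9
t 9.95 pos [451.   20.4  69.4] jaw 16.0 toolx [ 0.001  0.    -1.   ] q [  1.  15. 116.   0.  50. -15.] w 40.9 F [-0.9 -0.  -0. ]
delta cm [-0.05 -0.09 -6.82] yaw 0.0 deg rotvec [-0.     0.001  0.001] n>=1
```

```bash
python3 -m creep '[{"translation":[-0.05,-0.1,-2],"delta_rot":[0,0,0]},{"translation":[0,0,-2],"delta_rot":[0,0,0]},{"translation":[0,0,-1.2],"delta_rot":[0,0,0]},{"translation":[0,0,-0.5],"delta_rot":[0,0,0]},{"translation":[0,0,0],"delta_rot":[0,0,0]}]'
cat > ft.py <<'E'
from h import *
import sys
from scipy.spatial.transform import Rotation as Ro
p,d=optics.grab_frame("side");P=cloud("side",d).astype(np.float32);s=readout.state();e=s["ee_pos"];hsv=cv2.cvtColor(p,cv2.COLOR_RGB2HSV)
R=Ro.from_euler("xyz",s["ee_rot"],degrees=True).as_matrix();j=R[:2,1];q=P[...,:2]-e[:2]
a=q@j; b=q@np.array([-j[1],j[0]]);w=s["gripper_width"]/2
# pixels on finger outer/near faces
for sg in (1,-1):
    m=(a*sg>w-3)&(a*sg<w+16)&(abs(b)<20)&(P[...,2]>16)&(P[...,2]<90)&(hsv[...,1]<110)&(p.max(-1)<130)
    z=np.sort(P[m][:,2]);print("finger",sg,m.sum(),"low z",z[:12].round(0), "b range",np.percentile(b[m],[5,95]).round(0),"a",np.percentile(a[m],[5,95]).round(0))
print(e.round(1),w*2)
E
python3 ft.py;python3 tip.py g8
```

```text
time_s: 10.37
ee_pos: [450.4, 21.4, 11.2]
ee_rot: [-111.6, 89.9, 174.6]
force: [-0.1, 0.1, 0.5]
gripper_width: 40.9
finger 1 126 low z [16. 16. 16. 16. 18. 28. 30. 32. 33. 34. 35. 36.] b range [-10.  19.] a [21. 30.]
finger -1 109 low z [16. 17. 17. 17. 17. 17. 30. 31. 31. 33. 35. 37.] b range [ 7. 19.] a [-31. -21.]
[451.1  21.3  12. ] 41.01040837475301
crop origin 288 223 x5 [451.5  21.2  12.5] 41.2 [-0.2  0.1 -0.1] [ 1.2200e+00  1.9440e+01  1.1957e+02  1.0000e-02  4.0920e+01 -1.5000e+01]
```

View pics/g8.png

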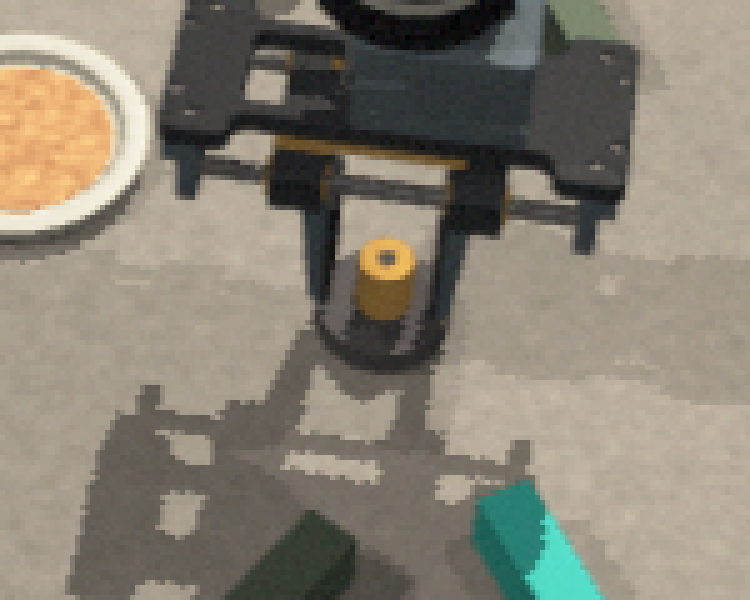

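```bash
python3 -m creep '[{"translation":[-0.05,-0.15,-0.5],"delta_rot":[0,0,0]},{"translation":[0,0,-0.4],"delta_rot":[0,0,0]},{"translation":[0,0,-0.15],"delta_rot":[0,0,0]},{"translation":[0,0,0],"delta_rot":[0,0,0]}]'
python3 -m creep '[{"translation":[0,0,0],"delta_rot":[0,0,0]},{"translation":[0,0,0],"delta_rot":[0,0,0]},{"translation":[0,0,0],"delta_rot":[0,0,0]},{"translation":[0,0,0],"delta_rot":[0,0,0]},{"translation":[0,0,0],"delta_rot":[0,0,0]}]' -1 30
python3 -m creep '[{"translation":[0,0,0],"delta_rot":[0,0,0]},{"translation":[0,0,0],"delta_rot":[0,0,0]},{"translation":[0,0,0],"delta_rot":[0,0,0]}]'; python3 go.py 471.3 369.7 50
```

```text
time_s: 10.8
ee_pos: [450.0, 19.0, 1.4]
ee_rot: [-114.2, 90.0, 171.9]
force: [0.3, 0.3, 0.1]
gripper_width: 41.0
time_s: 11.22
ee_pos: [450.5, 19.0, 1.7]
ee_rot: [78.1, 90.0, 4.3]
force: [-0.3, -1.0, 1.2]
gripper_width: 23.2
time_s: 11.47
ee_pos: [450.5, 19.0, 1.7]
ee_rot: [74.6, 90.0, 0.8]
force: [-0.1, -0.1, 0.9]
gripper_width: 23.3
t 11.47 pos [450.5  19.    1.7] jaw 16.2 toolx [ 0.001  0.    -1.   ] q [  1.  20. 120.  -0.  39. -15.] w 23.3 F [-0.1 -0.1  0.9]
delta cm [ 2.08 35.07  4.83]
```

```bash
python3 -m creep '[{"translation":[0,0,1.5],"delta_rot":[0,0,0]},{"translation":[0,0,2.5],"delta_rot":[0,0,0]},{"translation":[0,1,2],"delta_rot":[0,0,0]},{"translation":[0.2,3,0],"delta_rot":[0,0,0]},{"translation":[0.2,3.5,0],"delta_rot":[0,0,0]}]'
python3 -m creep '[{"translation":[0.2,3.5,0],"delta_rot":[0,0,0]},{"translation":[0.2,3.5,0],"delta_rot":[0,0,0]},{"translation":[0.2,3.5,0],"delta_rot":[0,0,0]},{"translation":[0.2,3.5,0],"delta_rot":[0,0,0]},{"translation":[0.2,3.5,0],"delta_rot":[0,0,0]}]'
python3 -m creep '[{"translation":[0.2,3.5,0],"delta_rot":[0,0,0]},{"translation":[0.2,3.5,0],"delta_rot":[0,0,0]},{"translation":[0.2,2,0],"delta_rot":[0,0,0]},{"translation":[0,1,0],"delta_rot":[0,0,0]},{"translation":[0,0,0],"delta_rot":[0,0,0]}]'
python3 go.py 471.3 369.7 6
```

```text
time_s: 11.88
ee_pos: [454.7, 93.8, 62.6]
ee_rot: [74.1, 89.9, 0.1]
force: [0.5, -0.2, -3.1]
gripper_width: 23.2
time_s: 12.3
ee_pos: [463.3, 270.4, 61.0]
ee_rot: [-73.6, 89.9, -147.4]
force: [1.3, -0.4, -2.8]
gripper_width: 23.2
time_s: 12.72
ee_pos: [469.6, 370.4, 60.8]
ee_rot: [-80.3, 89.9, -154.0]
force: [-0.1, -1.2, -2.0]
gripper_width: 23.4
t 12.72 pos [469.6 370.4  60.8] jaw 16.3 toolx [-0.001 -0.    -1.   ] q [37. 27. 97.  0. 56. 21.] w 23.4 F [-0.1 -1.2 -2. ]
delta cm [ 0.17 -0.07 -5.48]
```

```bash
python3 -m creep '[{"translation":[0.15,-0.05,-1.5],"delta_rot":[0,0,0]},{"translation":[0,0,-1.5],"delta_rot":[0,0,0]},{"translation":[0,0,-1.2],"delta_rot":[0,0,0]},{"translation":[0,0,-0.8],"delta_rot":[0,0,0]},{"translation":[0,0,0],"delta_rot":[0,0,0]}]'
python3 -m creep '[{"translation":[0,0,-0.2],"delta_rot":[0,0,0]},{"translation":[0,0,0],"delta_rot":[0,0,0]}]'
python3 -m creep '[{"translation":[0,0,-0.1],"delta_rot":[0,0,0]},{"translation":[0,0,0],"delta_rot":[0,0,0]}]';python3 tip.py g9
```

```text
time_s: 13.13
ee_pos: [470.2, 365.9, 9.6]
ee_rot: [-64.9, 89.7, -138.8]
force: [-0.7, -1.3, -1.3]
gripper_width: 23.1
time_s: 13.3
ee_pos: [472.0, 368.1, 10.0]
ee_rot: [93.4, 90.0, 19.6]
force: [0.3, -0.8, -2.2]
gripper_width: 23.4
time_s: 13.47
ee_pos: [472.0, 368.6, 9.2]
ee_rot: [107.5, 89.9, 33.7]
force: [0.2, 0.1, -1.0]
gripper_width: 23.4
crop origin 197 360 x5 [472.  368.7   9.1] 23.1 [ 0.1  0.3 -2.6] [ 3.690e+01  3.007e+01  1.002e+02 -1.000e-02  4.967e+01  2.074e+01]
```

View pics/g9.png

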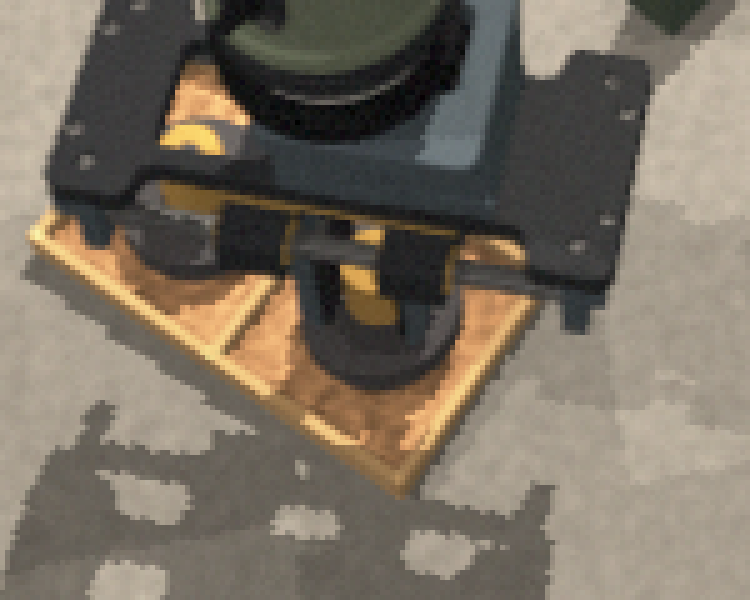

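```bash
python3 -m creep '[{"translation":[0,0,-0.2],"delta_rot":[0,0,0]},{"translation":[0,0,0],"delta_rot":[0,0,0]}]'|grep -E 'force|pos'
python3 -m creep '[{"translation":[0,0,-0.1],"delta_rot":[0,0,0]},{"translation":[0,0,0],"delta_rot":[0,0,0]}]'|grep -E 'force|pos'
python3 -m creep '[{"translation":[0,0,-0.1],"delta_rot":[0,0,0]},{"translation":[0,0,0],"delta_rot":[0,0,0]}]'|grep -E 'force|pos'
```

```text
ee_pos: [471.6, 368.5, 6.5]
force: [-0.3, 0.4, -2.5]
ee_pos: [471.7, 368.6, 5.8]
force: [-1.2, 0.3, -0.1]
ee_pos: [471.8, 368.6, 5.8]
force: [-1.8, -0.7, 5.9]
```

```bash
python3 -m creep '[{"translation":[0,0,0.1],"delta_rot":[0,0,0]},{"translation":[0,0,0],"delta_rot":[0,0,0]},{"translation":[0,0,0],"delta_rot":[0,0,0]},{"translation":[0,0,0],"delta_rot":[0,0,0]},{"translation":[0,0,0],"delta_rot":[0,0,0]}]' -0.1 20
python3 -m creep '[{"translation":[0,0,1],"delta_rot":[0,0,0]},{"translation":[0,0,2],"delta_rot":[0,0,0]},{"translation":[0,0,2.5],"delta_rot":[0,0,0]},{"translation":[-0.4,-2,0],"delta_rot":[0,0,-0.1]},{"translation":[-0.4,-3.5,0],"delta_rot":[0,0,-0.1]}]'
python3 -m creep '[{"translation":[-0.8,-3.3,0],"delta_rot":[0,0,-0.1]},{"translation":[-0.8,-3.3,0],"delta_rot":[0,0,-0.1]},{"translation":[-0.8,-3.3,0],"delta_rot":[0,0,-0.1]},{"translation":[-0.8,-3.3,0],"delta_rot":[0,0,0]},{"translation":[0,0,0],"delta_rot":[0,0,0]}]'
python3 - <<'E'
from h import *
q,d=optics.grab_frame("top");cv2.imwrite("pics/t2.png",q[:,:,::-1])
p,d=optics.grab_frame("side");cv2.imwrite("pics/s2.png",p[:,:,::-1])
E
python3 go.py 429.6 180 30 166
```

```text
time_s: 14.43
ee_pos: [471.7, 368.5, 5.4]
ee_rot: [-38.7, 90.0, -112.5]
force: [0.3, 0.7, 0.4]
gripper_width: 40.9
time_s: 14.85
ee_pos: [465.8, 316.6, 63.1]
ee_rot: [123.7, 89.6, 38.3]
force: [0.3, 0.3, -0.7]
gripper_width: 40.9
time_s: 15.27
ee_pos: [428.7, 176.8, 60.9]
ee_rot: [-36.9, 89.7, -139.5]
force: [-1.3, -1.2, -0.4]
gripper_width: 41.0
t 15.37 pos [432.  181.   61.4] jaw -12.6 toolx [ 0.001  0.001 -1.   ] q [ 21.  17. 114.   0.  49.  34.] w 41.0 F [-0.   0.2 -0.6]
delta cm [-0.24 -0.1  -3.14] yaw -1.4 deg rotvec [-0.001  0.001 -0.024] n>=1
```

View pics/s2.png

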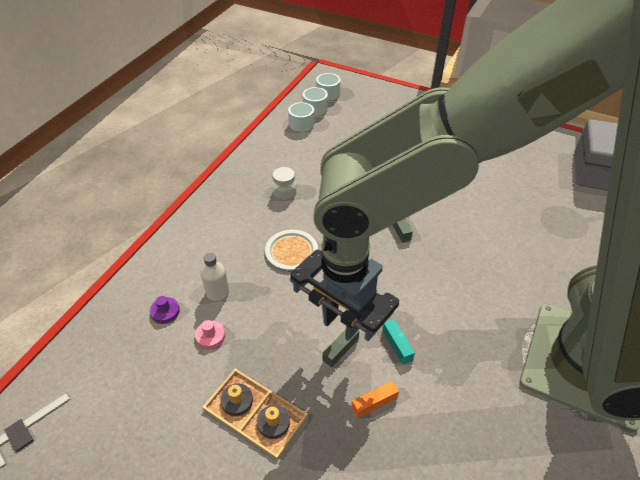

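The wheels sit in their bays at side-view (236,399) and (272,421). Next, stone A.

```bash
python3 -m creep '[{"translation":[-0.2,-0.1,-1.5],"delta_rot":[0,0,-0.024]},{"translation":[0,0,-1.5],"delta_rot":[0,0,0]},{"translation":[0,0,-1.5],"delta_rot":[0,0,0]},{"translation":[0,0,-1],"delta_rot":[0,0,0]},{"translation":[0,0,0],"delta_rot":[0,0,0]}]'
python3 -m creep '[{"translation":[0,0,0],"delta_rot":[0,0,0]},{"translation":[0,0,0],"delta_rot":[0,0,0]}]' >/dev/null
python3 go.py 429.6 180 -9 166
python3 tip.py g10;python3 ft.py
```

```text
time_s: 15.78
ee_pos: [429.2, 181.4, 4.1]
ee_rot: [-58.5, 89.9, -162.3]
force: [-0.4, -0.0, -0.3]
gripper_width: 41.1
t 15.95 pos [430.7 181.5   6.2] jaw -13.8 toolx [ 0.002  0.001 -1.   ] q [ 21.  21. 118.   0.  41.  35.] w 41.1 F [0.8 0.5 0.2]
delta cm [-0.11 -0.15 -1.52] yaw -0.2 deg rotvec [-0.001  0.002 -0.003] n>=1
crop origin 264 288 x5 [430.7 181.4   6.4] 41.0 [-0.7  0.4  0.2] [ 21.43  21.04 118.06   0.    40.77  35.25]
finger 1 183 low z [23. 24. 25. 26. 26. 26. 27. 27. 27. 29. 29. 30.] b range [-10.  19.] a [20. 29.]
finger -1 92 low z [24. 25. 28. 31. 31. 32. 33. 33. 33. 34. 34. 35.] b range [-5. 19.] a [-32. -22.]
[430.6 181.2   6.4] 41.116735014491795
```

View pics/g10.png

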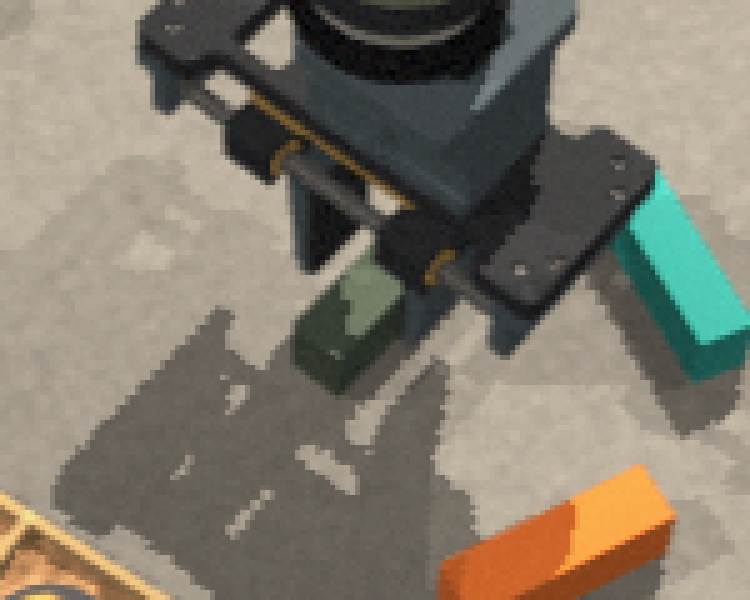

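```bash
python3 -m creep '[{"translation":[-0.1,-0.1,-0.6],"delta_rot":[0,0,0]},{"translation":[0,0,-0.5],"delta_rot":[0,0,0]},{"translation":[0,0,-0.3],"delta_rot":[0,0,0]},{"translation":[0,0,0],"delta_rot":[0,0,0]},{"translation":[0,0,0],"delta_rot":[0,0,0]}]'
python3 -m creep '[{"translation":[0,0,0],"delta_rot":[0,0,0]},{"translation":[0,0,0],"delta_rot":[0,0,0]},{"translation":[0,0,0],"delta_rot":[0,0,0]},{"translation":[0,0,0],"delta_rot":[0,0,0]},{"translation":[0,0,0],"delta_rot":[0,0,0]}]' -1 30
python3 -m creep '[{"translation":[0,0,0],"delta_rot":[0,0,0]},{"translation":[0,0,0],"delta_rot":[0,0,0]},{"translation":[0,0,0],"delta_rot":[0,0,0]}]'; python3 go.py 492.7 -345.4 50 -92;python3 tip.py g11
```

```text
time_s: 16.47
ee_pos: [428.5, 179.4, -8.7]
ee_rot: [-50.5, 90.0, -154.3]
force: [-0.4, 0.3, -0.6]
gripper_width: 41.4
time_s: 16.88
ee_pos: [429.0, 179.6, -8.3]
ee_rot: [114.9, 90.0, 11.1]
force: [0.8, -0.1, 1.0]
gripper_width: 23.8
time_s: 17.13
ee_pos: [429.0, 179.6, -8.3]
ee_rot: [115.9, 90.0, 12.0]
force: [0.8, 0.2, 1.3]
gripper_width: 23.7
t 17.13 pos [429.  179.6  -8.3] jaw -13.9 toolx [ 0.001  0.    -1.   ] q [ 21.  22. 119.  -0.  39.  35.] w 23.7 F [0.8 0.2 1.3]
delta cm [  6.37 -52.5    5.83] yaw -78.1 deg rotvec [ 0.000e+00  1.000e-03 -1.364e+00] n>=12
crop origin 265 291 x5 [429.  179.6  -8.3] 23.6 [ 0.  -0.7  1.1] [ 2.1300e+01  2.2270e+01  1.1914e+02 -1.0000e-02  3.8550e+01  3.5180e+01]
```

View pics/g11.png

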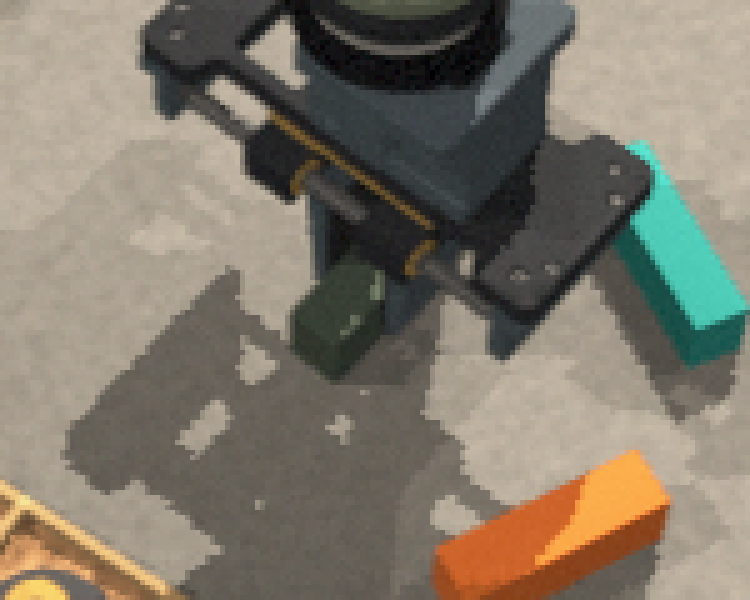

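```bash
python3 -m creep '[{"translation":[0,0,1.5],"delta_rot":[0,0,0]},{"translation":[0,0,2.5],"delta_rot":[0,0,0]},{"translation":[0,0,2],"delta_rot":[0,0,0]},{"translation":[0.4,-3,0],"delta_rot":[0,0,-0.09]},{"translation":[0.4,-3.5,0],"delta_rot":[0,0,-0.09]}]'
python3 -m creep '[{"translation":[0.4,-3.5,0],"delta_rot":[0,0,-0.09]},{"translation":[0.4,-3.5,0],"delta_rot":[0,0,-0.09]},{"translation":[0.4,-3.5,0],"delta_rot":[0,0,-0.09]},{"translation":[0.4,-3.5,0],"delta_rot":[0,0,-0.09]},{"translation":[0.4,-3.5,0],"delta_rot":[0,0,-0.09]}]'
python3 -m creep '[{"translation":[0.4,-3.5,0],"delta_rot":[0,0,-0.09]},{"translation":[0.4,-3.5,0],"delta_rot":[0,0,-0.09]},{"translation":[0.4,-3.5,0],"delta_rot":[0,0,-0.09]},{"translation":[0.4,-3.5,0],"delta_rot":[0,0,-0.09]},{"translation":[0.4,-3.5,0],"delta_rot":[0,0,-0.09]}]'
python3 -m creep '[{"translation":[0.4,-3.5,0],"delta_rot":[0,0,-0.09]},{"translation":[0.4,-3.5,0],"delta_rot":[0,0,-0.09]},{"translation":[0.4,-3,0],"delta_rot":[0,0,-0.09]},{"translation":[0,-1,0],"delta_rot":[0,0,0]},{"translation":[0,0,0],"delta_rot":[0,0,0]}]'
python3 go.py 492.7 -345.4 -4 -92
```

```text
time_s: 17.6
ee_pos: [437.5, 115.4, 52.6]
ee_rot: [135.3, 89.8, 21.1]
force: [0.6, -0.8, -1.6]
gripper_width: 23.5
time_s: 18.02
ee_pos: [455.7, -61.9, 51.2]
ee_rot: [-54.0, 89.9, 165.8]
force: [0.9, 1.0, -1.7]
gripper_width: 24.0
time_s: 18.43
ee_pos: [475.8, -236.8, 51.1]
ee_rot: [-49.0, 89.9, 145.0]
force: [0.7, -0.2, -2.1]
gripper_width: 23.9
time_s: 18.85
ee_pos: [488.2, -347.6, 50.7]
ee_rot: [-9.8, 90.0, 168.8]
force: [-0.8, 0.4, -1.0]
gripper_width: 24.0
t 18.85 pos [ 488.2 -347.6   50.7] jaw -91.3 toolx [-0.001  0.    -1.   ] q [-37.  27.  98.  -0.  55.  55.] w 24.0 F [-0.8  0.4 -1. ]
delta cm [ 0.45  0.22 -5.47] yaw -0.7 deg rotvec [-0.    -0.001 -0.012] n>=1
```

```bash
python3 -m creep '[{"translation":[0.4,0.2,-1.5],"delta_rot":[0,0,-0.012]},{"translation":[0,0,-1.5],"delta_rot":[0,0,0]},{"translation":[0,0,-1.2],"delta_rot":[0,0,0]},{"translation":[0,0,-0.8],"delta_rot":[0,0,0]},{"translation":[0,0,0],"delta_rot":[0,0,0]}]'
python3 -m creep '[{"translation":[0,0,-0.2],"delta_rot":[0,0,0]},{"translation":[0,0,0],"delta_rot":[0,0,0]}]';python3 tip.py g12;python3 go.py 492.7 -345.4 -4 -92
```

```text
time_s: 19.27
ee_pos: [491.0, -340.9, -0.4]
ee_rot: [-36.7, 89.7, 141.4]
force: [-0.2, 0.3, -2.2]
gripper_width: 23.9
time_s: 19.43
ee_pos: [492.9, -343.0, -0.1]
ee_rot: [153.9, 90.0, -27.9]
force: [-0.1, -0.0, -1.6]
gripper_width: 23.8
crop origin 330 119 x5 [ 4.931e+02 -3.433e+02  2.000e-01] 24.1 [-0.1  0.1 -1. ] [-35.94  30.83 100.39   0.    48.73  55.93]
t 19.48 pos [ 4.931e+02 -3.433e+02  2.000e-01] jaw -91.9 toolx [ 0.001 -0.001 -1.   ] q [-36.  31. 100.   0.  49.  56.] w 24.1 F [-0.1  0.1 -1. ]
delta cm [-0.04 -0.21 -0.42] yaw -0.1 deg rotvec [ 0.001  0.001 -0.002] n>=1
```

View pics/g12.png

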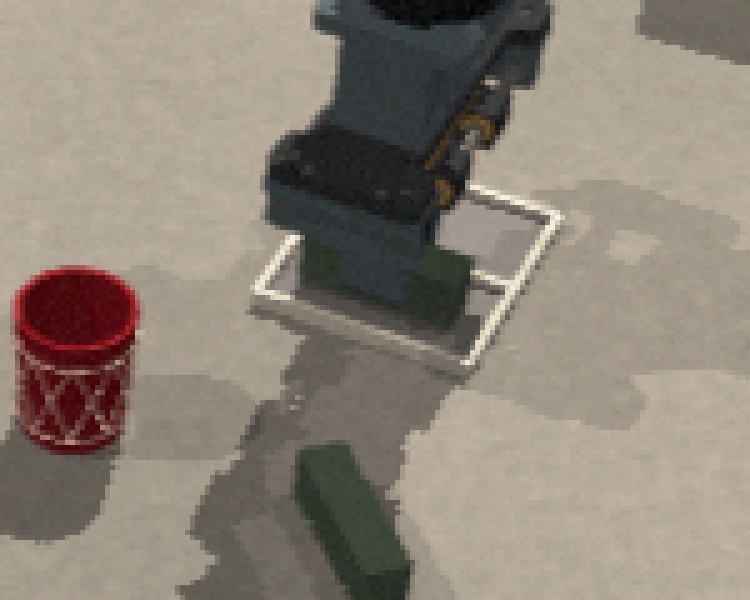

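```bash
python3 -m creep '[{"translation":[0,-0.2,-0.2],"delta_rot":[0,0,0]},{"translation":[0,0,0],"delta_rot":[0,0,0]}]'|grep -E 'force|pos'
python3 -m creep '[{"translation":[0,0,-0.1],"delta_rot":[0,0,0]},{"translation":[0,0,0],"delta_rot":[0,0,0]}]'|grep -E 'force|pos'
python3 -m creep '[{"translation":[0,0,-0.1],"delta_rot":[0,0,0]},{"translation":[0,0,0],"delta_rot":[0,0,0]}]'|grep -E 'force|pos'
```

```text
ee_pos: [492.9, -345.9, -2.0]
force: [0.5, 0.0, -1.4]
ee_pos: [492.6, -345.5, -3.4]
force: [-0.3, 0.6, -0.3]
ee_pos: [492.9, -345.7, -4.2]
force: [0.4, 0.3, 0.6]
```

```bash
python3 -m creep '[{"translation":[0,0,-0.05],"delta_rot":[0,0,0]},{"translation":[0,0,0],"delta_rot":[0,0,0]}]'|grep -E 'force|pos'
python3 -m creep '[{"translation":[0,0,0],"delta_rot":[0,0,0]},{"translation":[0,0,0],"delta_rot":[0,0,0]},{"translation":[0,0,0],"delta_rot":[0,0,0]},{"translation":[0,0,0],"delta_rot":[0,0,0]},{"translation":[0,0,0],"delta_rot":[0,0,0]}]' -0.3 20
python3 -m creep '[{"translation":[0,0,1],"delta_rot":[0,0,0]},{"translation":[0,0,2],"delta_rot":[0,0,0]},{"translation":[0,0,2.5],"delta_rot":[0,0,0]},{"translation":[0,0,0],"delta_rot":[0,0,0]},{"translation":[0,0,0],"delta_rot":[0,0,0]}]'
python3 go.py 444.5 -172.5 50 44.3;python3 tip.py g13
```

```text
ee_pos: [492.8, -345.7, -4.3]
force: [-1.5, 0.7, 3.6]
time_s: 20.57
ee_pos: [492.7, -345.4, -5.1]
ee_rot: [-14.4, 90.0, 163.7]
force: [0.8, 0.1, 1.2]
gripper_width: 32.1
time_s: 20.98
ee_pos: [493.8, -346.3, 52.1]
ee_rot: [144.5, 89.8, -37.4]
force: [0.7, 0.2, 0.0]
gripper_width: 31.6
t 20.98 pos [ 493.8 -346.3   52.1] jaw -91.9 toolx [ 0.003 -0.003 -1.   ] q [-36.  28.  97.  -0.  55.  56.] w 31.6 F [0.7 0.2 0. ]
delta cm [-4.93 17.38 -0.21] yaw -43.8 deg rotvec [ 0.004  0.002 -0.764] n>=7
crop origin 333 103 x5 [ 492.8 -345.5   50.7] 31.9 [-0.2  0.  -0.6] [-36.13  27.58  97.37  -0.    54.99  55.77]
```

View pics/g13.png

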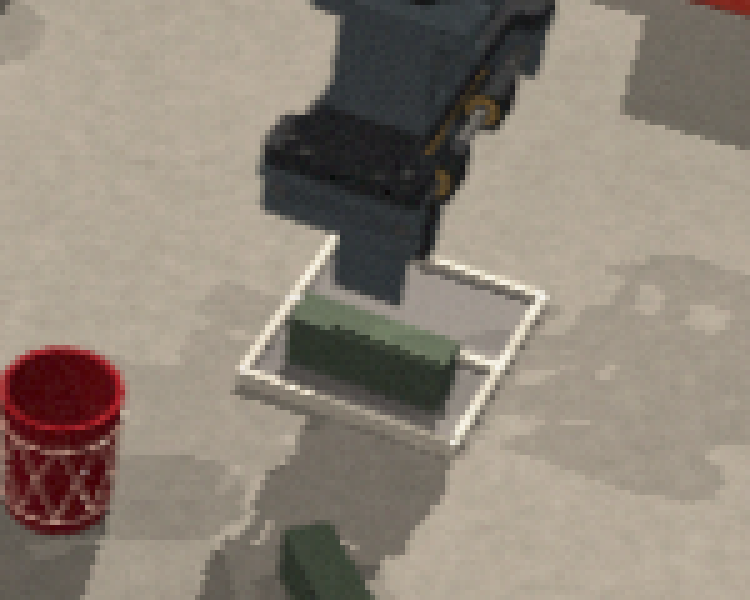

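```bash
python3 -m creep '[{"translation":[-0.6,2,0],"delta_rot":[0,0,-0.095]},{"translation":[-0.6,2.2,0],"delta_rot":[0,0,-0.095]},{"translation":[-0.6,2.2,0],"delta_rot":[0,0,-0.095]},{"translation":[-0.6,2.2,0],"delta_rot":[0,0,-0.095]},{"translation":[-0.6,2.2,0],"delta_rot":[0,0,-0.095]}]' -0.1
python3 -m creep '[{"translation":[-0.6,2.2,0],"delta_rot":[0,0,-0.095]},{"translation":[-0.6,2.2,0],"delta_rot":[0,0,-0.095]},{"translation":[-0.6,2.1,0],"delta_rot":[0,0,-0.095]},{"translation":[0,0,0],"delta_rot":[0,0,0]},{"translation":[0,0,0],"delta_rot":[0,0,0]}]'
python3 go.py 444.5 -172.5 5 44.3;python3 tip.py g14
```

```text
time_s: 21.45
ee_pos: [461.3, -236.0, 48.9]
ee_rot: [1.9, 89.8, 152.5]
force: [0.6, -0.3, 0.3]
gripper_width: 40.9
time_s: 21.87
ee_pos: [443.9, -171.7, 49.4]
ee_rot: [32.8, 89.9, 167.6]
force: [-0.3, -0.2, -0.9]
gripper_width: 41.2
t 21.87 pos [ 443.9 -171.7   49.4] jaw -135.3 toolx [-0.002  0.    -1.   ] q [-23.  18. 114.  -0.  48. 113.] w 41.2 F [-0.3 -0.2 -0.9]
delta cm [ 0.06 -0.08 -4.44] yaw -0.4 deg rotvec [-0.    -0.002 -0.008] n>=1
crop origin 326 154 x5 [ 444.7 -172.6   49.7] 41.0 [-0.1 -0.9 -0.6] [-2.2570e+01  1.8170e+01  1.1394e+02 -3.0000e-02  4.7910e+01  1.1276e+02]
```

View pics/g14.png

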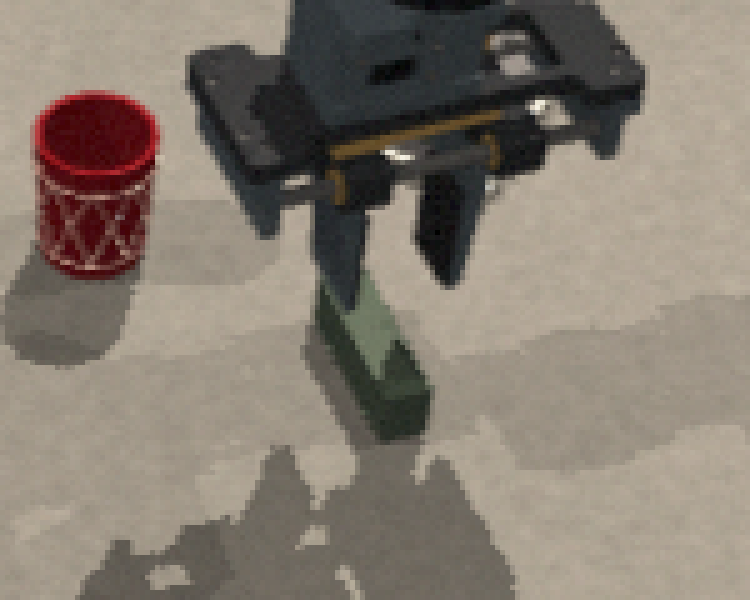

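Aligned over stone B. I'll descend with a check near its top.

```bash
python3 -m creep '[{"translation":[0,0,-1.5],"delta_rot":[0,0,-0.008]},{"translation":[0,0,-1.5],"delta_rot":[0,0,0]},{"translation":[0,0,-1],"delta_rot":[0,0,0]},{"translation":[0,0,-0.4],"delta_rot":[0,0,0]},{"translation":[0,0,0],"delta_rot":[0,0,0]}]'
python3 -m creep '[{"translation":[0,0,0],"delta_rot":[0,0,0]},{"translation":[0,0,0],"delta_rot":[0,0,0]}]'|grep force
python3 go.py 444.5 -172.5 -8.5 44.3;python3 tip.py g15
```

```text
time_s: 22.33
ee_pos: [444.3, -173.1, 5.0]
ee_rot: [29.3, 89.9, 163.3]
force: [0.8, -0.2, -0.3]
gripper_width: 41.1
force: [-0.9, 0.5, 0.4]
t 22.50 pos [ 445.3 -173.1    6.5] jaw -135.9 toolx [ 0.001 -0.001 -1.   ] q [-23.  22. 117.  -0.  41. 113.] w 41.2 F [-0.9  0.5  0.4]
delta cm [-0.08  0.06 -1.5 ] yaw 0.2 deg rotvec [0.001 0.001 0.004] n>=1
crop origin 324 166 x5 [ 445.3 -173.     6.6] 40.8 [-0.6  1.3 -0.1] [-2.2600e+01  2.1760e+01  1.1669e+02 -1.0000e-02  4.1480e+01  1.1332e+02]
```

View pics/g15.png

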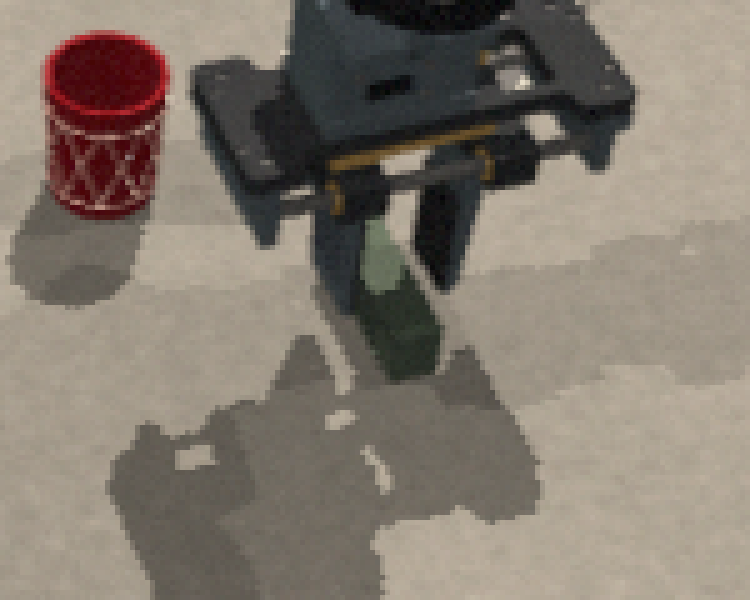

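```bash
python3 -m creep '[{"translation":[-0.05,0.05,-0.6],"delta_rot":[0,0,0]},{"translation":[0,0,-0.5],"delta_rot":[0,0,0]},{"translation":[0,0,-0.35],"delta_rot":[0,0,0]},{"translation":[0,0,0],"delta_rot":[0,0,0]},{"translation":[0,0,0],"delta_rot":[0,0,0]}]'|grep force
python3 -m creep '[{"translation":[0,0,0],"delta_rot":[0,0,0]},{"translation":[0,0,0],"delta_rot":[0,0,0]},{"translation":[0,0,0],"delta_rot":[0,0,0]},{"translation":[0,0,0],"delta_rot":[0,0,0]},{"translation":[0,0,0],"delta_rot":[0,0,0]}]' -1 30
python3 -m creep '[{"translation":[0,0,0],"delta_rot":[0,0,0]},{"translation":[0,0,0],"delta_rot":[0,0,0]},{"translation":[0,0,0],"delta_rot":[0,0,0]}]'; python3 go.py 490.5 -409.4 50 -92
```

```text
force: [-0.4, 0.0, 0.6]
time_s: 23.38
ee_pos: [444.3, -172.0, -8.3]
ee_rot: [-178.8, 90.0, -44.7]
force: [-0.6, 0.0, 0.2]
gripper_width: 23.8
time_s: 23.63
ee_pos: [444.3, -172.1, -8.3]
ee_rot: [-174.2, 90.0, -40.2]
force: [0.2, -0.3, 1.8]
gripper_width: 23.9
t 23.63 pos [ 444.3 -172.1   -8.3] jaw -135.9 toolx [ 0. -0. -1.] q [-23.  23. 118.  -0.  39. 113.] w 23.9 F [ 0.2 -0.3  1.8]
delta cm [  4.62 -23.73   5.83] yaw 43.9 deg rotvec [0.    0.    0.766] n>=7
```

```bash
python3 -m creep '[{"translation":[0,0,1.5],"delta_rot":[0,0,0]},{"translation":[0,0,2.5],"delta_rot":[0,0,0]},{"translation":[0,0,2],"delta_rot":[0,0,0]},{"translation":[0.5,-2.4,0],"delta_rot":[0,0,0.08]},{"translation":[0.5,-2.6,0],"delta_rot":[0,0,0.08]}]'
python3 -m creep '[{"translation":[0.5,-2.6,0],"delta_rot":[0,0,0.08]},{"translation":[0.5,-2.6,0],"delta_rot":[0,0,0.08]},{"translation":[0.5,-2.6,0],"delta_rot":[0,0,0.08]},{"translation":[0.5,-2.6,0],"delta_rot":[0,0,0.08]},{"translation":[0.5,-2.6,0],"delta_rot":[0,0,0.08]}]'
python3 -m creep '[{"translation":[0.5,-2.6,0],"delta_rot":[0,0,0.08]},{"translation":[0.5,-2.1,0],"delta_rot":[0,0,0.08]},{"translation":[0,-1,0],"delta_rot":[0,0,0.046]},{"translation":[0,0,0],"delta_rot":[0,0,0]},{"translation":[0,0,0],"delta_rot":[0,0,0]}]'
python3 go.py 490.5 -409.4 -4 -92
```

```text
time_s: 24.05
ee_pos: [454.7, -221.8, 52.9]
ee_rot: [-164.8, 89.9, -21.2]
force: [-0.2, -0.2, -0.7]
gripper_width: 24.0
time_s: 24.47
ee_pos: [478.9, -353.0, 51.1]
ee_rot: [-26.8, 89.9, 139.6]
force: [0.4, 0.8, -2.9]
gripper_width: 23.4
time_s: 24.88
ee_pos: [488.6, -408.6, 50.8]
ee_rot: [-47.0, 89.9, 130.9]
force: [0.1, 1.1, -1.0]
gripper_width: 23.6
t 24.88 pos [ 488.6 -408.6   50.8] jaw -92.1 toolx [-0.001  0.001 -1.   ] q [-41.  30.  92.   0.  58.  51.] w 23.6 F [ 0.1  1.1 -1. ]
delta cm [ 0.19 -0.08 -5.48] yaw 0.1 deg rotvec [-0.001 -0.001  0.003] n>=1
```

```bash
python3 -m creep '[{"translation":[0.2,-0.05,-1.5],"delta_rot":[0,0,0]},{"translation":[0,0,-1.5],"delta_rot":[0,0,0]},{"translation":[0,0,-1.2],"delta_rot":[0,0,0]},{"translation":[0,0,-0.8],"delta_rot":[0,0,0]},{"translation":[0,0,0],"delta_rot":[0,0,0]}]'|grep -E 'force|pos'
python3 -m creep '[{"translation":[0,0,-0.2],"delta_rot":[0,0,0]},{"translation":[0,0,0],"delta_rot":[0,0,0]}]'|grep -E 'force|pos'
python3 tip.py g16;python3 go.py 490.5 -409.4 -4 -92
```

```text
ee_pos: [489.9, -407.6, -0.5]
force: [-0.2, 0.3, -0.8]
ee_pos: [491.5, -409.5, -0.1]
force: [0.3, -0.2, -1.3]
crop origin 340 104 x5 [ 4.916e+02 -4.096e+02  2.000e-01] 23.5 [-0.3 -0.2 -0.1] [-40.83  33.64  94.67  -0.    51.62  51.19]
t 25.52 pos [ 4.916e+02 -4.096e+02  2.000e-01] jaw -92.0 toolx [ 0.001 -0.001 -1.   ] q [-41.  34.  95.  -0.  52.  51.] w 23.5 F [-0.3 -0.2 -0.1]
delta cm [-0.11  0.02 -0.42] yaw 0.0 deg rotvec [0.001 0.001 0.   ] n>=1
```

View pics/g16.png

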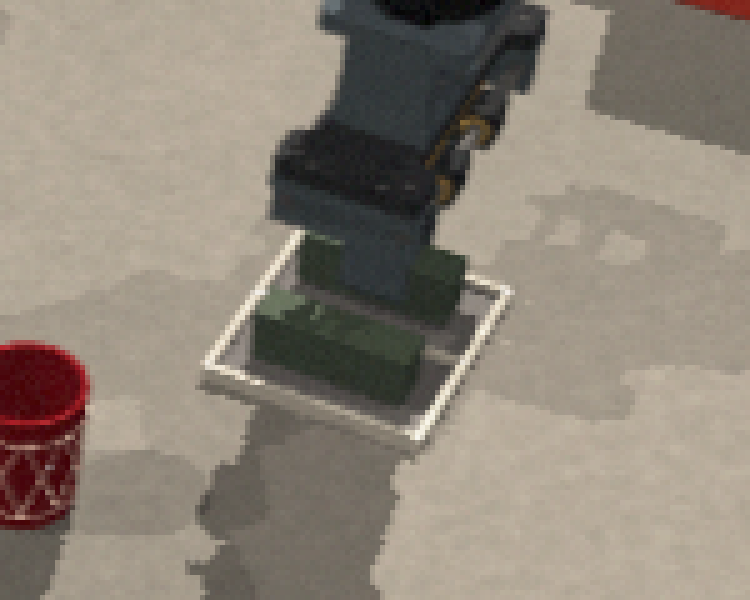

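```bash
python3 -m creep '[{"translation":[0,0,-0.2],"delta_rot":[0,0,0]},{"translation":[0,0,0],"delta_rot":[0,0,0]}]'|grep -E 'force|pos'
python3 -m creep '[{"translation":[0,0,-0.1],"delta_rot":[0,0,0]},{"translation":[0,0,0],"delta_rot":[0,0,0]}]'|grep -E 'force|pos'
python3 -m creep '[{"translation":[0,0,-0.1],"delta_rot":[0,0,0]},{"translation":[0,0,0],"delta_rot":[0,0,0]}]'|grep -E 'force|pos'
python3 -m creep '[{"translation":[0,0,-0.05],"delta_rot":[0,0,0]},{"translation":[0,0,0],"delta_rot":[0,0,0]}]'|grep -E 'force|pos'
```

```text
ee_pos: [491.4, -409.6, -2.1]
force: [0.3, 0.1, -1.3]
ee_pos: [491.2, -409.5, -3.3]
force: [-0.2, 1.3, -1.8]
ee_pos: [491.4, -409.6, -4.2]
force: [-0.6, -0.1, -0.3]
ee_pos: [491.4, -409.7, -4.2]
force: [-0.1, 0.2, 4.3]
```

```bash
python3 -m creep '[{"translation":[0,0,0],"delta_rot":[0,0,0]},{"translation":[0,0,0],"delta_rot":[0,0,0]},{"translation":[0,0,0],"delta_rot":[0,0,0]},{"translation":[0,0,0],"delta_rot":[0,0,0]},{"translation":[0,0,0],"delta_rot":[0,0,0]}]' -0.3 20
python3 -m creep '[{"translation":[0,0,1],"delta_rot":[0,0,0]},{"translation":[0,0,2],"delta_rot":[0,0,0]},{"translation":[0,0,3],"delta_rot":[0,0,0]},{"translation":[0,0,3],"delta_rot":[0,0,0]},{"translation":[0,0,1],"delta_rot":[0,0,0]}]'
python3 -m creep '[{"translation":[1.2,2.4,0],"delta_rot":[0,0,0]},{"translation":[1.2,2.4,0],"delta_rot":[0,0,0]},{"translation":[1.2,2.4,0],"delta_rot":[0,0,0]},{"translation":[1.2,2.4,0],"delta_rot":[0,0,0]},{"translation":[1.2,2.4,0],"delta_rot":[0,0,0]}]' 0.9
python3 -m creep '[{"translation":[1.2,2.4,0],"delta_rot":[0,0,0]},{"translation":[1.2,2.4,0],"delta_rot":[0,0,0]},{"translation":[1.2,2.4,0],"delta_rot":[0,0,0]},{"translation":[1,2.3,0],"delta_rot":[0,0,0]},{"translation":[0,0,0],"delta_rot":[0,0,0]}]'
python3 go.py 597 -194.8 19 -92
python3 - <<'E'
from h import *
p,d=optics.grab_frame("side");cv2.imwrite("pics/s3.png",p[:,:,::-1])
q,d=optics.grab_frame("top");cv2.imwrite("pics/t3.png",q[:,:,::-1])
E
```

```text
time_s: 26.6
ee_pos: [491.1, -409.4, -5.2]
ee_rot: [-25.2, 90.0, 152.8]
force: [0.4, 0.0, 0.4]
gripper_width: 32.1
time_s: 27.02
ee_pos: [493.3, -411.3, 100.6]
ee_rot: [141.2, 89.5, -40.9]
force: [0.1, -0.6, 0.2]
gripper_width: 32.3
time_s: 27.43
ee_pos: [551.4, -288.3, 95.2]
ee_rot: [0.7, 90.0, 178.7]
force: [0.9, 1.0, -0.3]
gripper_width: 62.4
time_s: 27.85
ee_pos: [598.7, -190.4, 95.1]
ee_rot: [-111.3, 89.9, 66.9]
force: [-0.3, 0.7, 0.5]
gripper_width: 86.4
t 27.85 pos [ 598.7 -190.4   95.1] jaw -91.8 toolx [ 0.001  0.002 -1.   ] q [-19.  27.  91.   0.  62.  73.] w 86.4 F [-0.3  0.7  0.5]
delta cm [-0.17 -0.44 -7.61] yaw -0.2 deg rotvec [-0.002  0.001 -0.003] n>=1
```

View pics/s3.png

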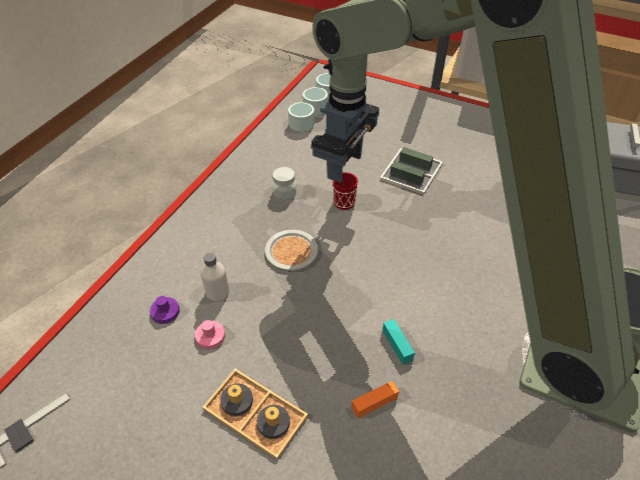

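Both stones lie in the white tray and the wheels in the wood tray. Next is the tumbler at side-view (345,190).

```bash
python3 -m creep '[{"translation":[-0.2,-0.4,-0.8],"delta_rot":[0,0,0]},{"translation":[0,0,-0.8],"delta_rot":[0,0,0]},{"translation":[0,0,-0.6],"delta_rot":[0,0,0]},{"translation":[0,0,0],"delta_rot":[0,0,0]},{"translation":[0,0,0],"delta_rot":[0,0,0]}]'
python3 go.py 597 -194.8 19 -92; python3 tip.py g17
```

```text
time_s: 28.37
ee_pos: [594.4, -199.0, 72.1]
ee_rot: [-15.5, 89.9, 162.4]
force: [0.2, 0.7, 0.2]
gripper_width: 86.6
t 28.37 pos [ 594.4 -199.    72.1] jaw -92.1 toolx [-0.002  0.001 -1.   ] q [-20.  28.  92.  -0.  59.  73.] w 86.6 F [0.2 0.7 0.2]
delta cm [ 0.26  0.42 -5.31] yaw 0.1 deg rotvec [-0.001 -0.002  0.001] n>=1
crop origin 271 119 x5 [ 594.9 -199.    72.7] 86.7 [0.4 0.1 0.2] [-1.954e+01  2.837e+01  9.220e+01 -1.000e-02  5.947e+01  7.253e+01]
```

View pics/g17.png

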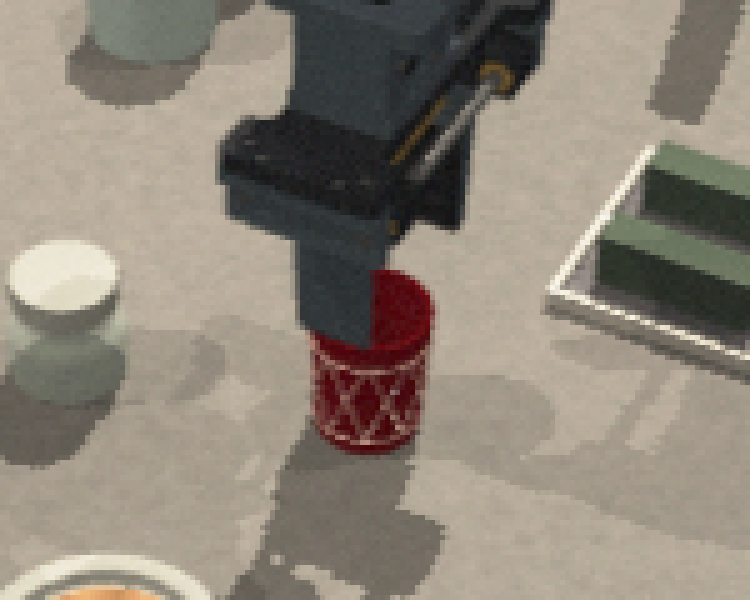

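```bash
python3 - <<'E'
from h import *
p,d=optics.grab_frame("side");P=cloud("side",d);s=readout.state();e=s["ee_pos"];print(e.round(1),s["gripper_width"])
hsv=cv2.cvtColor(p,cv2.COLOR_RGB2HSV)
# near finger points
m=(hsv[...,1]<140)&(p.max(-1)<140)&(P[...,2]>88)&(P[...,2]<125)&(np.hypot(P[...,0]-597,P[...,1]+140)<40)
Q=P[m];print("finger",len(Q),np.percentile(Q,[2,50,98],axis=0).round(0).tolist(),"z low",np.sort(Q[:,2])[:8].round(0))
v,u=np.nonzero(m);print(u.min(),u.max(),v.min(),v.max())
# tumbler: red, z>65 rim
r=((hsv[...,0]<8)|(hsv[...,0]>172))&(hsv[...,1]>150)&(P[...,2]>66)&(P[...,2]<78)
Q=P[r];print("tum rim",len(Q),Q.min(0).round(0),Q.max(0).round(0),cv2.minEnclosingCircle(Q[:,:2].astype(np.float32)))
for X in([597,-195+43,90],[597,-195+56,90],[597,-195,72]):print(proj("side",X))
E
```

```text
[ 595.2 -198.9   73. ] 86.51172699194545
finger 141 [[579.0, -151.0, 94.0], [595.0, -146.0, 110.0], [613.0, -142.0, 125.0]] z low [92. 94. 94. 94. 94. 95. 95. 95.]
330 344 174 188
tum rim 98 [ 568. -226.   66.] [ 614. -164.   77.] ((596.552001953125, -194.91598510742188), 31.69961166381836)
[337.24257012 185.96996904]
[334.76365356 189.45163492]
[344.98197738 180.60085386]
```

The camera confirms the finger is centred at x≈596 and the tumbler at (596.6, -194.9). I'll correct +4 mm in y and descend.

```bash
python3 -m creep '[{"translation":[0.15,0.4,-0.8],"delta_rot":[0,0,0]},{"translation":[0,0,-1.2],"delta_rot":[0,0,0]},{"translation":[0,0,-1.2],"delta_rot":[0,0,0]},{"translation":[0,0,0],"delta_rot":[0,0,0]},{"translation":[0,0,0],"delta_rot":[0,0,0]}]'
python3 -m creep '[{"translation":[0,0,-1],"delta_rot":[0,0,0]},{"translation":[0,0,-0.9],"delta_rot":[0,0,0]},{"translation":[0,0,-0.3],"delta_rot":[0,0,0]},{"translation":[0,0,0],"delta_rot":[0,0,0]},{"translation":[0,0,0],"delta_rot":[0,0,0]}]'
python3 go.py 597 -194.8 19 -92; python3 tip.py g18
```

```text
time_s: 28.88
ee_pos: [596.4, -194.1, 40.4]
ee_rot: [-15.6, 89.9, 162.4]
force: [0.1, -0.5, 0.7]
gripper_width: 86.5
time_s: 29.3
ee_pos: [596.6, -194.4, 18.8]
ee_rot: [-7.0, 90.0, 170.9]
force: [0.2, 0.3, -0.3]
gripper_width: 86.6
t 29.30 pos [ 596.6 -194.4   18.8] jaw -92.0 toolx [-0.  0. -1.] q [-19.  32.  95.  -0.  53.  73.] w 86.6 F [ 0.2  0.3 -0.3]
delta cm [ 0.04 -0.04  0.02] yaw 0.0 deg rotvec [-0. -0.  0.] n>=1
crop origin 269 137 x5 [ 596.8 -194.6   19.1] 86.8 [-0.1  0.6 -0.2] [-1.910e+01  3.154e+01  9.544e+01 -1.000e-02  5.301e+01  7.292e+01]
```

View pics/g18.png

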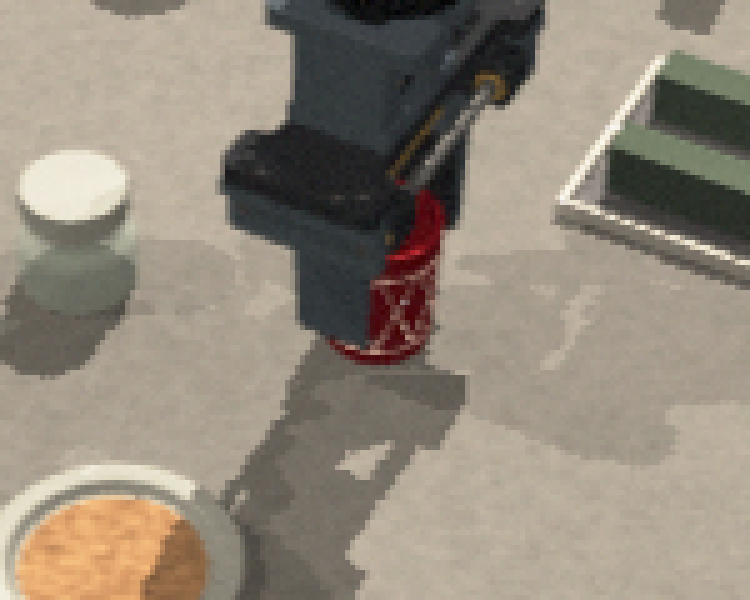

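```bash
python3 -m creep '[{"translation":[0,0,0],"delta_rot":[0,0,0]},{"translation":[0,0,0],"delta_rot":[0,0,0]},{"translation":[0,0,0],"delta_rot":[0,0,0]},{"translation":[0,0,0],"delta_rot":[0,0,0]},{"translation":[0,0,0],"delta_rot":[0,0,0]}]' -1 22
python3 -m creep '[{"translation":[0,0,0],"delta_rot":[0,0,0]},{"translation":[0,0,0],"delta_rot":[0,0,0]},{"translation":[0,0,0],"delta_rot":[0,0,0]},{"translation":[0,0,0],"delta_rot":[0,0,0]},{"translation":[0,0,0],"delta_rot":[0,0,0]}]'
python3 go.py 636.3 2.2 70 -92; python3 tip.py g19
```

```text
time_s: 29.77
ee_pos: [597.0, -194.9, 19.4]
ee_rot: [129.3, 89.9, -52.7]
force: [-0.3, -0.9, 1.1]
gripper_width: 59.3
time_s: 30.18
ee_pos: [597.0, -194.9, 19.4]
ee_rot: [134.0, 89.9, -48.0]
force: [-0.8, -2.2, 1.7]
gripper_width: 59.2
t 30.18 pos [ 597.  -194.9   19.4] jaw -92.0 toolx [ 0.001 -0.001 -1.   ] q [-19.  32.  95.  -0.  53.  73.] w 59.2 F [-0.8 -2.2  1.7]
delta cm [ 3.93 19.71  5.06] yaw 0.0 deg rotvec [0.001 0.001 0.   ] n>=1
crop origin 269 137 x5 [ 596.9 -194.9   19.4] 59.1 [-1.5 -2.   2.4] [-1.911e+01  3.153e+01  9.543e+01 -4.000e-02  5.299e+01  7.292e+01]
```

View pics/g19.png

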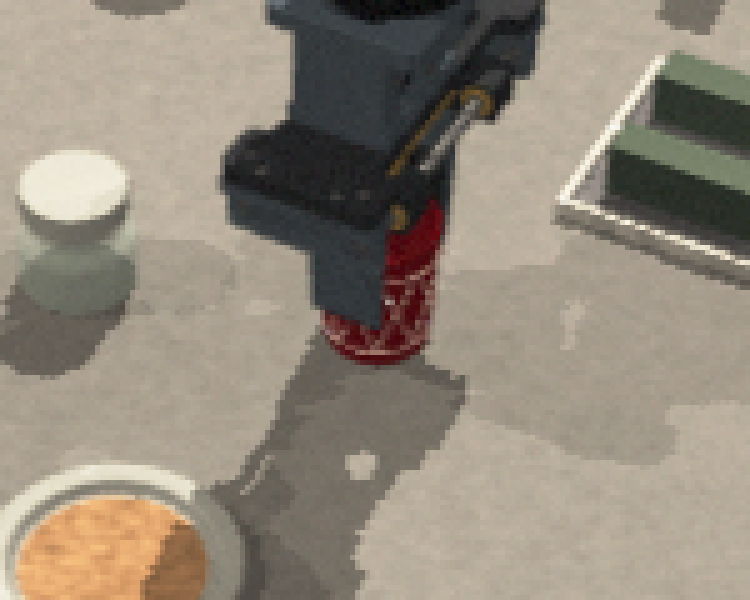

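Gripped at 59 mm. I'll lift and carry it to the dish.

```bash
python3 -m creep '[{"translation":[0,0,0.5],"delta_rot":[0,0,0]},{"translation":[0,0,1],"delta_rot":[0,0,0]},{"translation":[0,0,1.5],"delta_rot":[0,0,0]},{"translation":[0,0,1],"delta_rot":[0,0,0]},{"translation":[0,0,0],"delta_rot":[0,0,0]}]'
python3 -m creep '[{"translation":[0.2,1,0],"delta_rot":[0,0,0]},{"translation":[0.4,2,0],"delta_rot":[0,0,0]},{"translation":[0.5,2.5,0],"delta_rot":[0,0,0]},{"translation":[0.5,2.5,0],"delta_rot":[0,0,0]},{"translation":[0.5,2.5,0],"delta_rot":[0,0,0]}]'
python3 -m creep '[{"translation":[0.5,2.5,0],"delta_rot":[0,0,0]},{"translation":[0.5,2.5,0],"delta_rot":[0,0,0]},{"translation":[0.5,2.2,0],"delta_rot":[0,0,0]},{"translation":[0.3,1.4,0],"delta_rot":[0,0,0]},{"translation":[0,0.6,0],"delta_rot":[0,0,0]}]'
python3 -m creep '[{"translation":[0,0,0],"delta_rot":[0,0,0]},{"translation":[0,0,0],"delta_rot":[0,0,0]},{"translation":[0,0,0],"delta_rot":[0,0,0]}]'
python3 go.py 636.3 2.2 24.4 -92; python3 tip.py g20
```

```text
time_s: 30.65
ee_pos: [598.3, -194.6, 61.8]
ee_rot: [167.6, 89.7, -14.4]
force: [0.3, 0.6, -2.6]
gripper_width: 59.1
time_s: 31.07
ee_pos: [616.9, -87.5, 58.0]
ee_rot: [-19.7, 89.9, 158.3]
force: [0.0, 0.2, -1.3]
gripper_width: 58.8
time_s: 31.48
ee_pos: [635.6, 5.2, 58.2]
ee_rot: [-26.5, 89.9, 151.6]
force: [0.3, -0.3, -3.1]
gripper_width: 59.0
time_s: 31.73
ee_pos: [635.3, 1.4, 58.9]
ee_rot: [42.4, 89.9, -139.6]
force: [0.3, 0.5, -1.8]
gripper_width: 59.0
t 31.73 pos [635.3   1.4  58.9] jaw -92.1 toolx [-0.001 -0.001 -1.   ] q [-1. 30. 92. -0. 58. 91.] w 59.0 F [ 0.3  0.5 -1.8]
delta cm [ 0.1   0.08 -3.45] yaw 0.1 deg rotvec [ 0.001 -0.001  0.001] n>=1
crop origin 215 174 x5 [635.4   1.3  59. ] 58.9 [-0.  -0.1 -1.6] [-9.000e-01  2.977e+01  9.192e+01 -3.000e-02  5.834e+01  9.121e+01]
```

View pics/g20.png

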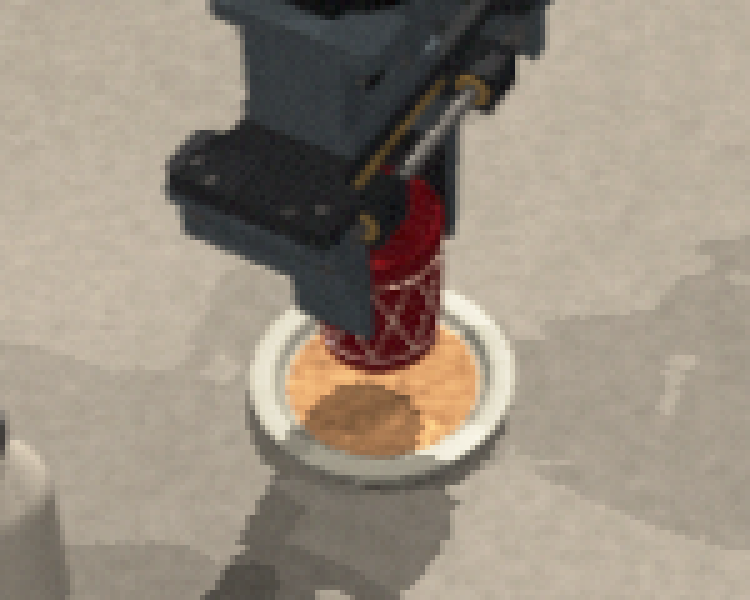

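```bash
python3 -m creep '[{"translation":[0.1,0.1,-1],"delta_rot":[0,0,0]},{"translation":[0,0,-1],"delta_rot":[0,0,0]},{"translation":[0,0,-0.6],"delta_rot":[0,0,0]},{"translation":[0,0,-0.3],"delta_rot":[0,0,0]},{"translation":[0,0,0],"delta_rot":[0,0,0]}]'|grep -E 'force|pos'
python3 -m creep '[{"translation":[0,0,-0.2],"delta_rot":[0,0,0]},{"translation":[0,0,0],"delta_rot":[0,0,0]}]'|grep -E 'force|pos'
python3 -m creep '[{"translation":[0,0,-0.1],"delta_rot":[0,0,0]},{"translation":[0,0,0],"delta_rot":[0,0,0]}]'|grep -E 'force|pos'
python3 -m creep '[{"translation":[0,0,-0.1],"delta_rot":[0,0,0]},{"translation":[0,0,0],"delta_rot":[0,0,0]}]'|grep -E 'force|pos'
```

```text
ee_pos: [635.7, 3.3, 28.5]
force: [0.1, -0.1, -2.1]
ee_pos: [636.8, 3.5, 27.9]
force: [0.2, 0.3, -2.1]
ee_pos: [636.8, 3.6, 27.3]
force: [-0.8, -0.5, -2.1]
ee_pos: [636.7, 3.6, 26.1]
force: [-1.1, 0.7, -3.2]
```

```bash
python3 -m creep '[{"translation":[0,0,-0.1],"delta_rot":[0,0,0]},{"translation":[0,0,0],"delta_rot":[0,0,0]}]'|grep -E 'force|pos'
python3 -m creep '[{"translation":[0,0,-0.05],"delta_rot":[0,0,0]},{"translation":[0,0,0],"delta_rot":[0,0,0]}]'|grep -E 'force|pos'
python3 -m creep '[{"translation":[0,0,-0.05],"delta_rot":[0,0,0]},{"translation":[0,0,0],"delta_rot":[0,0,0]}]'|grep -E 'force|pos'
```

```text
ee_pos: [636.6, 3.5, 25.0]
force: [-1.2, 0.1, -1.7]
ee_pos: [636.6, 3.5, 24.5]
force: [0.4, -0.0, -1.9]
ee_pos: [636.9, 3.5, 24.4]
force: [0.3, 0.1, -1.0]
```

```bash
python3 -m creep '[{"translation":[0,0,-0.05],"delta_rot":[0,0,0]},{"translation":[0,0,0],"delta_rot":[0,0,0]},{"translation":[0,0,0],"delta_rot":[0,0,0]}]'|grep -E 'force|pos'
python3 -m creep '[{"translation":[0,0,-0.03],"delta_rot":[0,0,0]},{"translation":[0,0,0],"delta_rot":[0,0,0]},{"translation":[0,0,0],"delta_rot":[0,0,0]}]'|grep -E 'force|pos'
```

```text
ee_pos: [637.0, 3.5, 24.3]
force: [-2.0, -0.3, 4.8]
ee_pos: [637.1, 3.4, 24.3]
force: [-1.7, -0.3, 6.0]
```

Firm contact with the recess floor. I'll release and rise.

```bash
python3 -m creep '[{"translation":[0,0,0.03],"delta_rot":[0,0,0]},{"translation":[0,0,0],"delta_rot":[0,0,0]},{"translation":[0,0,0],"delta_rot":[0,0,0]},{"translation":[0,0,0],"delta_rot":[0,0,0]},{"translation":[0,0,0],"delta_rot":[0,0,0]}]' 0.9
python3 -m creep '[{"translation":[0,0,0],"delta_rot":[0,0,0]},{"translation":[0,0,0],"delta_rot":[0,0,0]},{"translation":[0,0,1],"delta_rot":[0,0,0]},{"translation":[0,0,2],"delta_rot":[0,0,0]},{"translation":[0,0,2],"delta_rot":[0,0,0]}]'
python3 -m creep '[{"translation":[0,0,2.5],"delta_rot":[0,0,0]},{"translation":[0,0,2.5],"delta_rot":[0,0,0]},{"translation":[0,0,2],"delta_rot":[0,0,0]},{"translation":[-3,0,1],"delta_rot":[0,0,0]},{"translation":[-3,0,0],"delta_rot":[0,0,0]}]'
python3 -m creep '[{"translation":[-3,-3,0],"delta_rot":[0,0,0]},{"translation":[-3,-3,0],"delta_rot":[0,0,0]},{"translation":[-3,-3,0],"delta_rot":[0,0,0]},{"translation":[-3,-3,0],"delta_rot":[0,0,0]},{"translation":[-3,-3,0],"delta_rot":[0,0,0]}]'
python3 -m creep '[{"translation":[-1,-3,0],"delta_rot":[0,0,0]},{"translation":[-1,-3,0],"delta_rot":[0,0,0]},{"translation":[0,0,0],"delta_rot":[0,0,0]},{"translation":[0,0,0],"delta_rot":[0,0,0]},{"translation":[0,0,0],"delta_rot":[0,0,0]}]'
python3 - <<'E'
from h import *
p,d=optics.grab_frame("side");cv2.imwrite("pics/s4.png",p[:,:,::-1])
q,d=optics.grab_frame("top");cv2.imwrite("pics/t4.png",q[:,:,::-1]);np.save("pics/t4d.npy",d)
E
```

```text
time_s: 34.12
ee_pos: [636.6, 3.6, 23.2]
ee_rot: [11.3, 90.0, -170.7]
force: [-0.4, -0.6, 0.4]
gripper_width: 86.0
time_s: 34.53
ee_pos: [636.2, 3.5, 74.0]
ee_rot: [4.3, 89.9, -177.8]
force: [0.6, -0.5, -0.8]
gripper_width: 86.4
time_s: 34.95
ee_pos: [578.9, 3.5, 157.1]
ee_rot: [-179.4, 89.6, -1.4]
force: [0.5, 0.6, -0.1]
gripper_width: 86.7
time_s: 35.37
ee_pos: [428.0, -144.7, 154.5]
ee_rot: [151.5, 89.9, -30.4]
force: [0.2, -0.9, -0.1]
gripper_width: 86.6
time_s: 35.78
ee_pos: [409.6, -203.6, 154.1]
ee_rot: [-168.6, 90.0, 9.3]
force: [0.1, -0.4, 0.2]
gripper_width: 86.3
```

View pics/s4.png

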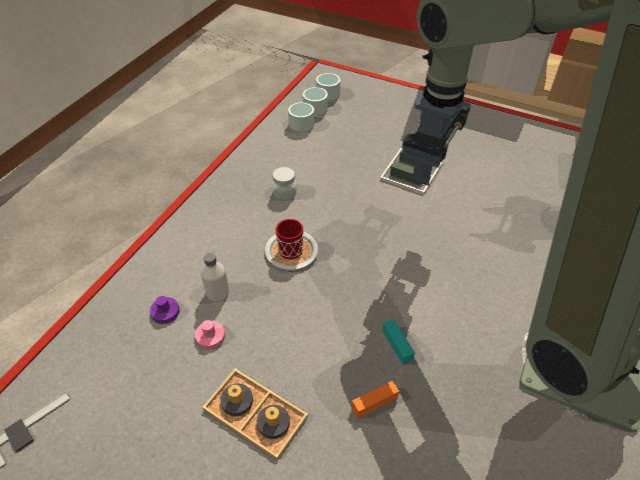

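View pics/t4.png

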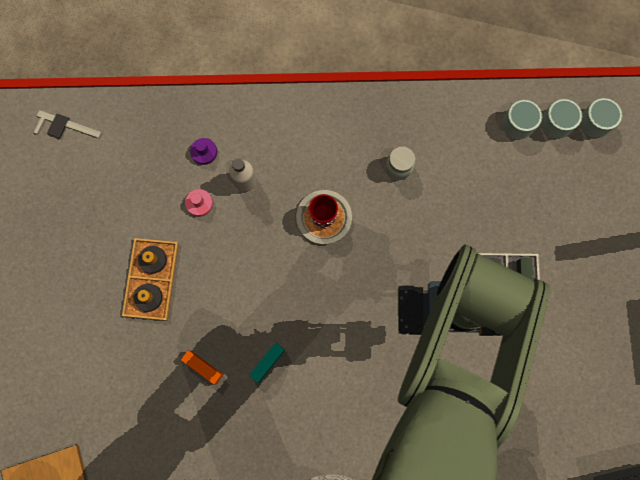

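Wheels, tumbler, bottle and jar look right. I'll move the arm so the white tray shows from above, then check numerically.

```bash
python3 -m creep '[{"translation":[0,3.5,0],"delta_rot":[0,0,0]},{"translation":[0,3.5,0],"delta_rot":[0,0,0]},{"translation":[0,3.5,0],"delta_rot":[0,0,0]},{"translation":[0,3.5,0],"delta_rot":[0,0,0]},{"translation":[0,3.5,0],"delta_rot":[0,0,0]}]'>/dev/null
python3 -m creep '[{"translation":[0,3,0],"delta_rot":[0,0,0]},{"translation":[0,3,0],"delta_rot":[0,0,0]},{"translation":[0,0,0],"delta_rot":[0,0,0]},{"translation":[0,0,0],"delta_rot":[0,0,0]},{"translation":[0,0,0],"delta_rot":[0,0,0]}]'
python3 - <<'E'
from h import *
q,d=optics.grab_frame("top");cv2.imwrite("pics/t5.png",cv2.resize(q[190:350,100:580,::-1],None,fx=1.66,fy=1.66));P=cloud("top",d)
Z=cv2.medianBlur(P[...,2].astype(np.float32),3)
def mk(lo,hi,s,r):
    m=blob((Z>lo)&(Z<hi),s,r);n,l,st,c=cv2.connectedComponentsWithStats(m);k=1+np.argmax(st[1:,4]);return l==k
def W(m,z):
    ys,xs=np.nonzero(m);return ray("top",np.c_[xs,ys],z)[:,:2].astype(np.float32)
o=np.array([511.1,365.2]);a=np.radians(-6.4)
for s in((148,256),(144,295)):
    m=mk(40,53,s,12);c=np.array(cv2.minEnclosingCircle(W(m,46))[0]);v=c-o
    print("wheel",c,"tray xy",v@[np.cos(a),np.sin(a)],v@[-np.sin(a),np.cos(a)],"topz",np.median(Z[m]))
o=np.array([491.6,-377.4]);a=np.radians(-2)
for X in((492.7,-345.4,34),(490.5,-409.4,34)):
    s=proj("top",X);m=mk(28,40,s,26);r=cv2.minAreaRect(W(m,34));v=np.array(r[0])-o
    print("stone",r,"tray xy",v@[np.cos(a),np.sin(a)],v@[-np.sin(a),np.cos(a)],"topz",np.median(Z[m]))
m=mk(70,84,proj("top",(636,3,77)),24);print("tum",cv2.minEnclosingCircle(W(m,77)),np.median(Z[m]))
m=mk(8,15,(324,217),36);print("dish",cv2.minEnclosingCircle(W(m,11)))
print("bottle",cv2.minEnclosingCircle(W(mk(100,125,(240,168),16),115))[0],"jar",cv2.minEnclosingCircle(W(mk(53,66,(401,160),20),60))[0])
E
```

```text
time_s: 36.72
ee_pos: [409.3, 31.6, 153.6]
ee_rot: [77.1, 90.0, -104.8]
force: [0.3, -0.8, -1.1]
gripper_width: 86.6
wheel [550.49224854 361.89126587] tray xy 39.51557391836077 1.102898049140299 topz 45.60681
wheel [472.07504272 368.10876465] tray xy -39.105987476296974 -1.4594333248796185 topz 45.823593
stone ((492.7007751464844, -343.3966979980469), (25.351865768432617, 82.37699890136719), 88.07704162597656) tray xy -0.08659354208424386 34.021004607706914 topz 33.77566
stone ((492.6117858886719, -406.946044921875), (26.30052375793457, 84.25517272949219), 88.01004791259766) tray xy 2.0423116333689357 -29.492735451330695 topz 33.761013
tum ((636.8658447265625, 3.7673277854919434), 30.032087326049805) 75.29539
dish ((636.6600341796875, 2.731243133544922), 59.474220275878906)
bottle (719.5174560546875, 170.44332885742188) jar (743.95263671875, -162.17428588867188)
```

View pics/t5.png

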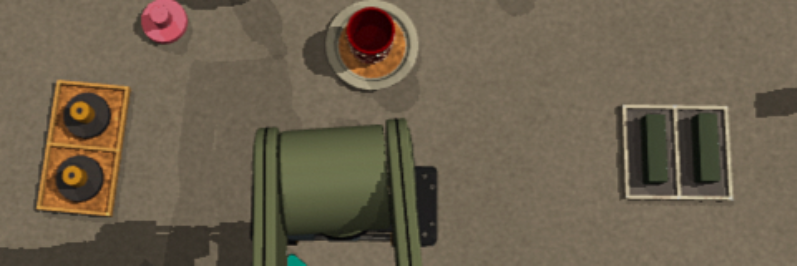

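All five parts measure in place, and the arm is clear of everything. I'll hand it in.

```bash
python3 -c "
from workcell import env,readout
print(readout.state()['time_s']);print(env.job_done())"
```

```text
36.7667
the job is handed in; nothing more can be done
None
```

I handed the job in at about 37 s, in the order asked: two wheels, two stones, then the tumbler. All five parts measured in place at the last camera check.

- **Wheels:** both lie flat, boss up, one per bay of the wooden tray, within 2 mm of the bay centres.
- **Stones:** both lie flat and lengthwise, one per bay of the white tray, within 3 mm of centre.
- **Tumbler:** it stands upright in the dish, about 1 mm off centre. I lowered it in small steps until I felt contact, then released it.
- **Bystanders:** the bottle and jar measure within 1 mm of where they started. The pink, purple, orange and turquoise look-alikes were left alone, and in the side view they look unmoved.

**Disagreement:** the robot's reported tool height read about 34 mm lower than the camera showed. Because of this the first grasp on wheel A closed above the boss without moving it. From then on I judged height by the camera and by contact force, and both agreed.

The trays, dish and parts were measured with a calibration good to about 2 mm, so the offsets above carry that uncertainty.

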